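Fill the lid magazine and wind it under the pick-up head

TASK

Fill the bench lid feeder: while its magazine stands at the loading end, press each of the two to four aluminium lids lying on the bench to the right of the feeder (not those spread out behind it), flat and closed side up, down into the spring-loaded magazine until it snaps under the two latches. Then fit the loose crank over the hex hidden in the collar, wind it clockwise until the magazine stands against its stop under the pick-up head, and lift the crank off and put it back upright in its holder. Leave the wax jar and the dropper bottle where they are.

Things in the scene. Friction and masses are not known exactly. Their poses are not given: they have to be found in the camera images.
- feeder: The lid feeder, a fixed machine. Origin on the bench; x is the way the magazine travels (from the loading end near the robot to the pick-up head), y left of that, z up. Grey base plate x -140..100, y -115..125 mm, 18 mm high. The pick-up head is a grey C-shaped post and arm with a black cup, x 18..62, y 11..121 mm, up to 188 mm high.
- magazine (a point): On the axis of the lid magazine, 86 mm above the bench, level with the flat undersides of its two latches; axes as the feeder's; rides on the carriage. Four upright rods, 8 mm thick, at x, y = +-24.4 mm, tapered tops 107 mm above the bench, leave a 61 mm round space for 58 mm lids. It takes four lids; each new one pushes down those below.
- latch_back (a point): Nose tip of the magazine's back latch (the front one mirrors it at -x). Spring bolts 14 mm wide reach 3.5 mm over a lid's edge, sloped on top for 12 mm up: a lid pushed straight down parts them, and they snap over it once its top is below their undersides. Towers and knobs reach x = +-66 mm; the sides (+-y) between the rods are open for fingers that hold a lid.
- follower (a joint): How far (m) the black spring-loaded follower disc under the lids is pushed down: 0 when empty, its top then 3 mm below magazine; 0.042 at most. It rises by itself. Pushing a lid in takes 5 to 20 N, more with each lid; push its top 2 to 4 mm below magazine so that it snaps in; four latched lids leave the follower at 0.037.
- collar_mouth (a point): Centre of the mouth of the upright round aluminium collar at the feeder's right, inside diameter 40, outside 54 mm, rim 86 mm above the bench; axes as the feeder's. Inside it, hidden, stands the steel hex of the drive spindle, 20 mm across flats, top chamfered, reaching from 44 mm to 10 mm below the rim. The hex's angle differs from start to start and is not told.
- carriage (a joint): Travel (m) of the magazine along the feeder's x: 0 to 0.007 at the loading end, 0.100 at the stop under the pick-up head, where it can no longer be loaded. It moves only with the hex spindle: clockwise from above moves it towards the head, 6.5 mm per radian (40.8 mm a turn). The spindle has 0.12 N m of friction and stays where it is left.
- crank: Loose dark steel crank, 0.26 kg. Origin at the centre of the foot of its shank, z up, x along the arm to the handle. Shank 30 mm round (34 at the foot), 70 mm long; flange 52 mm across and arm 22 mm wide at z 70..80 mm; above the shank a grip block 26 (x) x 24 (y) mm up to z = 115 mm. Seated fully, its origin is 42 mm below collar_mouth.
- crank_socket (a point): Mouth of the hex socket in the foot of the crank's shank: 22 mm across flats, 32 mm deep, two of its flats facing +-x of the crank. It goes over the spindle's hex every 60 degrees with about 12 degrees of play either way; if the flats do not match, the crank stands on top of the hex 32 mm too high and drops when turned to match.
- crank_handle (a point): A point in the crank's upright round black handle, 70 mm from the shank axis, 113 mm above the crank's origin. The handle is a freely spinning sleeve, 24 mm thick, from z = 82 to 144 mm of the crank.
- crank_holder: The crank's fixed holder: steel box frame open at the top, on a 4 mm foot plate. Origin on the bench under the place of the shank, x the way the arm points at the start. Opening x -22..34, y -20..20 mm; walls 4 mm thick, tops 74 mm above the bench. The crank hangs with its shank inside and flange and arm on the walls, its origin 4 mm above the holder's.
- wax_jar: Bystander: glass jar with gold lid, 63 x 63 x 72 mm, standing, origin at its foot.
- dropper_bottle: Bystander: brown dropper bottle, 34 x 34 x 98 mm, standing, origin at its foot.
- lid_1: A loose aluminium tin lid: a disc 58 mm across and 10 mm thick, 20 g, lying closed side up; origin at the centre of its underside, z up. Some of the four are absent (None) in some starts.
- lid_2: A loose aluminium tin lid: a disc 58 mm across and 10 mm thick, 20 g, lying closed side up; origin at the centre of its underside, z up. Some of the four are absent (None) in some starts. Same as lid_1.
- lid_3: A loose aluminium tin lid: a disc 58 mm across and 10 mm thick, 20 g, lying closed side up; origin at the centre of its underside, z up. Some of the four are absent (None) in some starts. Same as lid_1.
- lid_4: A loose aluminium tin lid: a disc 58 mm across and 10 mm thick, 20 g, lying closed side up; origin at the centre of its underside, z up. Some of the four are absent (None) in some starts. Same as lid_1.
Things that resemble listed ones, but are neither listed nor needed, are in the scene too. What is shaped like the lid_4 but turquoise or yellow is not meant.

How it is judged:
On the way, in this order (a step that is already met when the one before it is completed fails the run):
1. every lid is snapped under the latches in the magazine and let go, with the magazine at the loading end (horizontal distance between each of lid_1, lid_2, lid_3, lid_4 and magazine below 0.006 m and z of lid_1 in the frame of magazine between -0.055 and -0.008 m and angle between each of lid_1, lid_2, lid_3, lid_4's own z axis and vertical below 0.15 rad and z of lid_2 in the frame of magazine between -0.055 and -0.008 m and z of lid_3 in the frame of magazine between -0.055 and -0.008 m and z of lid_4 in the frame of magazine between -0.055 and -0.008 m and contact force between the fingers and lid_1 below 0.5 N and contact force between the fingers and lid_2 below 0.5 N and contact force between the fingers and lid_3 below 0.5 N and contact force between the fingers and lid_4 below 0.5 N and value of joint carriage below 0.02 m), for 0.3 s.
2. the crank, seated fully on the hex, has wound the magazine to its stop under the head (value of joint carriage above 0.096 m and horizontal distance between crank and collar_mouth below 0.006 m and z of crank in the frame of collar_mouth below -0.035 m), for 0.2 s.
At the end, for the whole second after the job is handed in: All lids present are under the magazine's latches (closed side up, flat within 9 degrees, centred within 6 mm, undersides 8 mm or more below the latches), the magazine is within 4 mm of its stop, and the crank rests upright (7 degrees) in its holder, within 25 mm of its origin and under 10 mm up (horizontal distance between each of lid_1, lid_2, lid_3, lid_4 and magazine below 0.006 m and z of lid_1 in the frame of magazine between -0.055 and -0.008 m and angle between each of lid_1, lid_2, lid_3, lid_4's own z axis and vertical below 0.15 rad and z of lid_2 in the frame of magazine between -0.055 and -0.008 m and z of lid_3 in the frame of magazine between -0.055 and -0.008 m and z of lid_4 in the frame of magazine between -0.055 and -0.008 m and value of joint carriage above 0.096 m and horizontal distance between crank and crank_holder below 0.025 m and z of crank in the frame of crank_holder between 0 and 0.01 m and angle between crank's own z axis and vertical below 0.12 rad and linear speed of crank below 0.02 m/s); the robot touches nothing.
It fails at once if the wax jar or the dropper bottle is disturbed (distance of any of wax_jar, dropper_bottle from where it was at the start of the episode above 0.03 m).
Of lid_1, lid_2, lid_3, lid_4 only 2 to 4 are there at a start; the rules pass over those that are not, and their reading is None.
At some moment in a run one of lid_1, lid_2, lid_3, lid_4 may be knocked a few centimetres aside while the robot is not near it.
It also fails if it takes over 210 s, if anything falls off the work surface, if the arm or the gripper's body presses on something with over 40 N, if the wrist force passes 120 N, or if a joint passes its speed limit or range.

ROBOT

A 6-joint arm with a two-finger parallel gripper is mounted at the origin on a cart in front of the work surface, level with it; the furniture and walls round the work are solid. World frame = base frame: x ahead of the robot, y to its left, z up, the work surface at z = 0. Lengths are in m, angles in rad, forces in N, time in s.
With the tool pointing down it reaches from about 0.35 to 0.85 m from the base axis. Payload 8.1 kg.
Tool frame: the origin (TCP) lies on the front face of the gripper's body, between the roots of the fingers; the fingertips stand 84 mm ahead of it and the grasp point (between the pads) lies 65 mm ahead of it (r.grip_depth is the distance from the TCP to the grasp point, in m); z points along the fingers, y is the line along which they close (so a half turn about z gives the same grasp; the last joint's range is limited). The gripper opens to 93 mm and grips with 3 to 60 N. Pads are 15 mm wide; open, the fingers measure 128 mm over their backs; the gripper's body (75 mm by 188 mm) begins 65 mm behind the grasp point.
Start: joints at [-1.398, 0.13, 1.488, -0, 1.523, -0.085], TCP at [0.153, -0.58, 0.303] pointing down, gripper open.
Joint ranges: [-2.96, 2.96], [-0.89, 2.26], [0.02, 2.5], [-1.34, 4.48], [0, 2.73], [-2.66, 2.66]. Speed limits (rad/s): [2.39, 2.39, 2.79, 3.14, 3.14, 3.14].

INTERFACE

Orientations are given as a rotation vector (axis times angle).
In Python, from station import r, vision gives the robot as it stands. The module is installed in compiled form; this text tells all that it offers.
- The arm moves only by the shell command python3 -m crank 'ROWS'. ROWS is a JSON object of lists of equal length, an entry for each row: "rotation": the turn, a rotation vector about the tool's x, y, z in rad, a list of three; "slide": the shift along the tool's x, y, z in cm, a list of three; "grip": the opening, from -1 (shut) to 1 (fully open). In form: {"rotation": [[rx, ry, rz], ...], "slide": [[x, y, z], ...], "grip": [grip, ...]}. A call has 1 to 20 rows; each row is the pose to reach, as a shift and turn from the pose commanded when the call began, along the tool's axes at that moment; what a row does not reach only later rows make up. A row lasts 1/12 s, in which the tool goes at most 41.7 mm and 7.16 degrees, less where a joint would pass 70% of its speed; a pose out of reach is approached as far as the arm can. A call with a gripper value outside its range is refused whole. The fingers move at their own pace and stop on an object; the grip force is fixed at half the most. Time passes only in rows, so rows that repeat a pose let the fingers close. It gives the time, the measured TCP pose, the force, the opening and the grip force at its end, in the units of the state.
- r.sense(): the state, without advancing time (a new reading comes with each control period).
- vision.snapshot(name): name is "side" or "top" or "wrist"; returns the picture (420x560x3 uint8, red, green, blue); there is no depth.
- vision.camera_model(name): a dict with "intrinsics" (3x3 intrinsics, pixels), "R" (3x3) and "t" (3): a world point X has camera coordinates R X + t; the wrist camera has in their place "tool_from_camera" (4x4, takes a point from camera to tool coordinates, whose origin is the TCP and whose axes are the flange's). Camera axes: x right, y down, z forward; pixel columns grow to the right and rows downward; lengths in m; the calibration is good to about 2 mm. A picture is of the moment at which its call begins: read the wrist's pose just before it. camera_model takes no time and is no camera call.
- r.hand_in(): hands the job in; it is judged then, once.
The state is a dict: "clock": time; "joint_pos": joint angles; "qvel": joint speeds; "effort": joint torques, N m; "eef_pos": TCP position; "orientation": TCP orientation; "wrist_force": force on the tool from outside, world axes, zero at the start; "ft_torque": the same for the moment, N m; "grip_width": finger opening in m; "gripper_force": force on a finger pad.
Only numpy, scipy, OpenCV 4.12 (cv2) and the standard library are available. Lean on these libraries where they do the work, as an engineer would, in place of code of your own. Each camera call takes 0.05 s, during which the arm holds its last target. There are 200 camera calls.

## Working session

There is one attempt and no reset: what is moved stays moved. The work goes in short steps, Python scripts to look and compute and a shell command to move; the robot and the scene stay as the last step left them, time stands still between calls to the robot, and variables do not carry over. Pictures are saved under pics/ and viewed, at most 14 in all, crops included, and the job is handed in when it is done.

```bash
mkdir -p pics
cat > h.py <<'E'
import numpy as np, cv2
from scipy.spatial.transform import Rotation as Ro
from station import r, vision
def save(n,f,crop=None,scale=1):
    im=vision.snapshot(n)
    cv2.imwrite('pics/raw_'+f,im[:,:,::-1])
    if crop: x0,y0,x1,y1=crop; im=im[y0:y1,x0:x1]
    im=cv2.resize(im,None,fx=scale,fy=scale,interpolation=cv2.INTER_CUBIC)
    cv2.imwrite('pics/'+f,im[:,:,::-1])
def cam(n,s=None):
    m=vision.camera_model(n); K=np.array(m['intrinsics'])
    if n!='wrist': return K,np.array(m['R']),np.array(m['t'])
    s=s or r.sense(); T=np.eye(4); T[:3,:3]=Ro.from_rotvec(s['orientation']).as_matrix(); T[:3,3]=s['eef_pos']
    W=np.linalg.inv(T@np.array(m['tool_from_camera'])); return K,W[:3,:3],W[:3,3]
def px2w(n,u,v,z,c=None):
    K,R,t=c or cam(n); d=R.T@np.linalg.solve(K,[u,v,1]); o=-R.T@t
    return o+d*(z-o[2])/d[2]
def w2px(n,X,c=None):
    K,R,t=c or cam(n); p=K@(R@np.array(X)+t); return p[:2]/p[2]
E
python3 - <<'E'
from h import *
s=r.sense();print(s, r.grip_depth)
print(Ro.from_rotvec(s['orientation']).as_matrix().round(3))
for n in('top','side'):
    save(n,n+'0.png',scale=1.42)
    K,R,t=cam(n);print(n,(-R.T@t).round(3),R.round(2).tolist(),K[0,0])
print(vision.camera_model('wrist'))
E
```

```text
{'clock': 0.0, 'joint_pos': array([-1.39842895e+00,  1.31145666e-01,  1.48926121e+00, -2.81973081e-06,
        1.52298292e+00, -8.54181946e-02]), 'qvel': array([ 3.83100529e-04,  6.56632523e-04, -6.67588852e-04,  8.73077076e-05,
       -2.25148958e-04, -1.30402307e-03]), 'effort': array([-2.59004137e-04, -5.59842968e+01, -4.91759777e+01,  7.66974804e-02,
        3.52012482e-02, -1.24688709e-04]), 'eef_pos': array([ 0.15290436, -0.57977031,  0.30170648]), 'orientation': array([-3.11375211e+00, -4.03577801e-01,  1.27034960e-04]), 'wrist_force': array([-1.03157973, -0.08715012, -0.58077104]), 'ft_torque': array([ 0.05783097,  0.05702042, -0.01055401]), 'gripper_force': 0.0, 'grip_width': 0.09336078176582459} 0.0653
[[ 0.967  0.255 -0.   ]
 [ 0.255 -0.967  0.002]
 [ 0.    -0.002 -1.   ]]
top [ 0.423 -0.114  1.548] [[0.02, -1.0, -0.0], [-1.0, -0.02, -0.08], [0.08, 0.0, -1.0]] 546.7058591682068
side [0.361 0.744 0.71 ] [[-0.98, -0.22, 0.0], [-0.13, 0.56, -0.82], [0.18, -0.8, -0.57]] 387.2101157565969
{'intrinsics': array([[291.43108967,   0.        , 279.84110538],
       [  0.        , 291.43108967, 209.15146795],
       [  0.        ,   0.        ,   1.        ]]), 'tool_from_camera': array([[-7.88010367e-04, -9.65962219e-01, -2.58681989e-01,
         7.11458293e-02],
       [ 9.99999640e-01, -6.79383494e-04, -5.09317622e-04,
        -6.21208581e-04],
       [ 3.16237307e-04, -2.58682297e-01,  9.65962406e-01,
        -8.19789598e-02],
       [ 0.00000000e+00,  0.00000000e+00,  0.00000000e+00,
         1.00000000e+00]])}
```

View pics/top0.png

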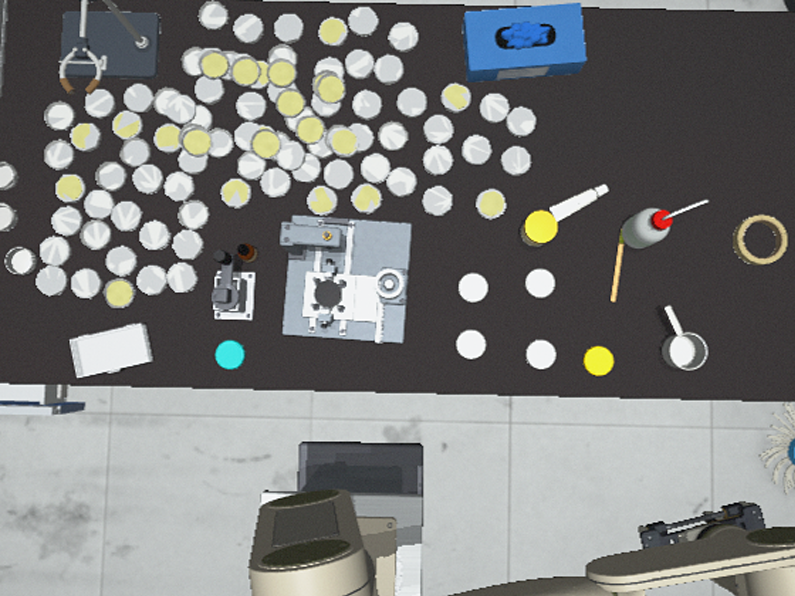

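View pics/side0.png

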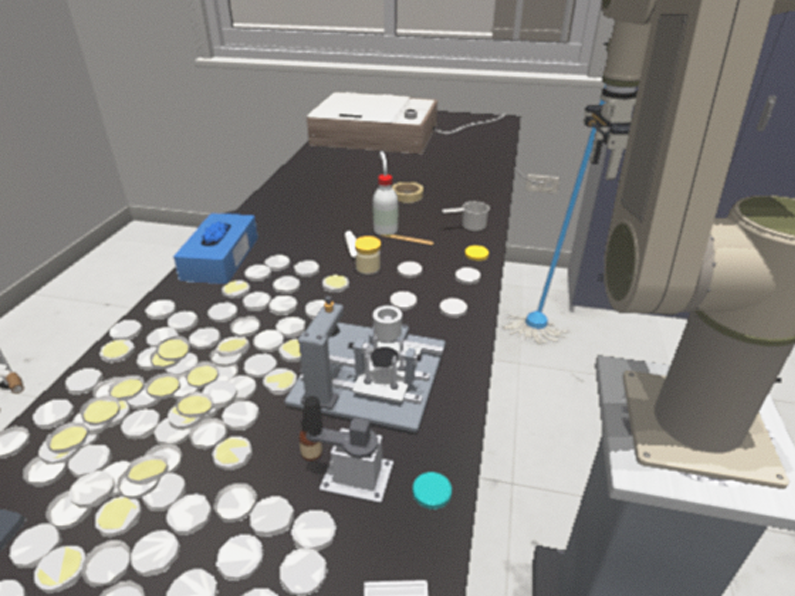

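The top view shows four white lids right of the feeder at (473,288), (540,283), (471,345) and (541,354). The yellow disc at (598,361), turquoise disc at (230,355) and gold-lidded jar at (540,228) are not meant. The magazine is at (328,292), the collar at (390,285) and the crank in its holder at (233,295), with its handle at (224,258). The dropper bottle is at (247,253).

Run:
```python
from h import *
im=cv2.imread('pics/raw_top0.png')
g=cv2.cvtColor(im,cv2.COLOR_BGR2HSV)
m=((g[:,:,2]>190)&(g[:,:,1]<60)).astype(np.uint8)
n,l,st,c=cv2.connectedComponentsWithStats(m)
for i in range(1,n):
    u,v=c[i]
    if st[i,4]>150 and u>300 and 170<v<270: print(st[i],c[i].round(1),px2w('top',u,v,.01)[:2].round(4))
S=1/1.42
for nm,u,v,z in[('mag',328,292,.083),('collar',390,285,.086),('jar',540,228,.072),('bottle',247,250,.09),('holderc',234,296,.08),('handle',224,258,.148),('pl',295,215,.018),('pl2',410,223,.018),('pl3',404,343,.018),('pl4',283,333,.018),('yellow',598,361,.01)]:
    print(nm,px2w('top',u*S,v*S,z)[:2].round(3))
# crop enlarged
a=im[140:275,150:290]; b=im[160:270,310:440]
cv2.imwrite('pics/cropA.png',cv2.resize(a,None,fx=4,fy=4,interpolation=cv2.INTER_CUBIC))
cv2.imwrite('pics/cropB.png',cv2.resize(b,None,fx=4,fy=4,interpolation=cv2.INTER_CUBIC))
```

```text
[370 190  21  19 310] [380.  198.9] [ 0.5743 -0.3847]
[323 193  20  20 312] [332.6 202.1] [ 0.5622 -0.2513]
[468 216  21  44 381] [478.4 241.6] [ 0.46   -0.6615]
[322 233  20  20 313] [331.3 242.1] [ 0.4494 -0.2493]
[371 240  20  20 319] [380.5 249.2] [ 0.4327 -0.3874]
mag [0.54  0.028]
collar [ 0.556 -0.089]
jar [ 0.673 -0.374]
bottle [0.616 0.183]
holderc [0.529 0.207]
handle [0.593 0.213]
pl [0.698 0.105]
pl2 [ 0.687 -0.125]
pl3 [ 0.448 -0.118]
pl4 [0.462 0.121]
yellow [ 0.421 -0.501]
```

View pics/cropA.png

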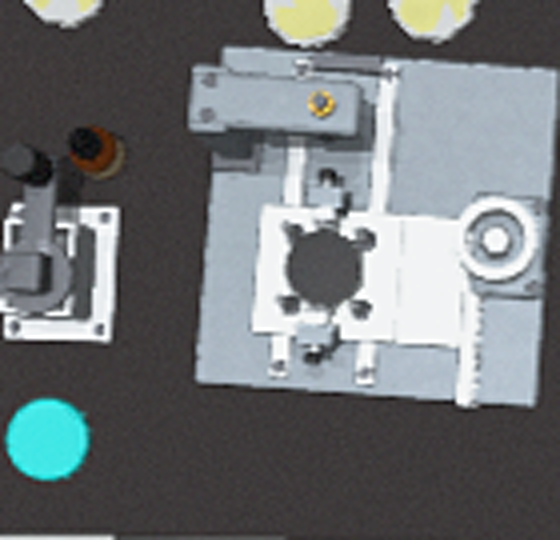

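View pics/cropB.png

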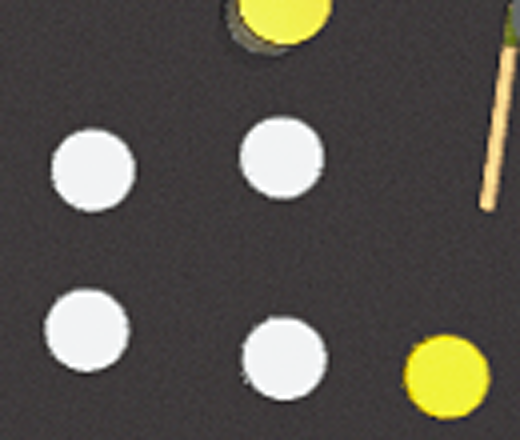

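Crop A shows the feeder yawed about -3.6° in world, with the magazine disc, its four rods and the collar clear. Crop B confirms four plain white lids and a yellow disc to leave alone. I'll take close-up wrist views now.

```bash
cat >> h.py <<'E'
def go(p,yaw=None,s=None):
    "print slide(cm)+rotation to take TCP to p, tool down, tool x at yaw (deg)"
    s=s or r.sense(); R=Ro.from_rotvec(s['orientation']).as_matrix()
    d=R.T@(np.array(p)-s['eef_pos'])*100
    out='slide %s'%d.round(2).tolist()
    if yaw is not None:
        y=np.radians(yaw); T=np.array([[np.cos(y),np.sin(y),0],[np.sin(y),-np.cos(y),0],[0,0,-1]])
        out+=' rot %s'%Ro.from_matrix(R.T@T).as_rotvec().round(3).tolist()
    print(out)
E
python3 - <<'E'
from h import *
go([.50,-.30,.32],-3.6)
E
```

```text
slide [40.7, -18.21, -1.79] rot [-0.002, 0.0, 0.321]
```

```bash
python3 -m crank '{"rotation":[[-0.002,0,0.321],[-0.002,0,0.321],[-0.002,0,0.321],[-0.002,0,0.321],[-0.002,0,0.321],[-0.002,0,0.321],[-0.002,0,0.321],[-0.002,0,0.321],[-0.002,0,0.321],[-0.002,0,0.321],[-0.002,0,0.321],[-0.002,0,0.321],[-0.002,0,0.321],[-0.002,0,0.321]],"slide":[[40.7,-18.2,-1.8],[40.7,-18.2,-1.8],[40.7,-18.2,-1.8],[40.7,-18.2,-1.8],[40.7,-18.2,-1.8],[40.7,-18.2,-1.8],[40.7,-18.2,-1.8],[40.7,-18.2,-1.8],[40.7,-18.2,-1.8],[40.7,-18.2,-1.8],[40.7,-18.2,-1.8],[40.7,-18.2,-1.8],[40.7,-18.2,-1.8],[40.7,-18.2,-1.8]],"grip":[1,1,1,1,1,1,1,1,1,1,1,1,1,1]}'
cat >> h.py <<'E'
def lids(n='wrist',f=None,save=None):
    c=cam(n); im=vision.snapshot(n)
    if save: cv2.imwrite(save,im[:,:,::-1])
    g=cv2.cvtColor(im,cv2.COLOR_RGB2HSV)
    m=((g[:,:,2]>170)&(g[:,:,1]<50)).astype(np.uint8)
    k,l,st,_=cv2.connectedComponentsWithStats(m)
    for i in range(1,k):
        if st[i,4]<100: continue
        cs,_=cv2.findContours((l==i).astype(np.uint8),cv2.RETR_EXTERNAL,cv2.CHAIN_APPROX_NONE)
        P=cs[0][:,0,:].astype(float)
        W=np.array([px2w(n,u,v,.01,c)[:2] for u,v in P]).astype(np.float32)
        (x,y),rad=cv2.minEnclosingCircle(W)
        if .024<rad<.036: print('lid?',st[i].tolist(),'xy',round(x,4),round(y,4),'r',round(rad,4))
E
python3 - <<'E'
from h import *
s=r.sense();print(s['eef_pos'].round(4))
lids(save='pics/w1.png')
go([.54,-.03,.32],-3.6)
E
```

```text
clock: 1.27
eef_pos: [0.4999, -0.3004, 0.3202]
orientation: [3.138, -0.098, -0.001]
wrist_force: [0.1, -0.3, -0.7]
grip_width: 0.0928
gripper_force: 0.0
[ 0.4999 -0.3004  0.3202]
lid? [14, 0, 49, 26, 413] xy 0.7347 -0.0323 r 0.0283
lid? [137, 0, 47, 21, 696] xy 0.7268 -0.1745 r 0.0269
lid? [230, 0, 46, 18, 230] xy 0.719 -0.2822 r 0.0264
lid? [318, 102, 45, 44, 1518] xy 0.5739 -0.3828 r 0.0286
lid? [217, 118, 43, 44, 1410] xy 0.5621 -0.2495 r 0.0282
lid? [546, 148, 14, 48, 337] xy 0.4936 -0.6747 r 0.0335
lid? [225, 204, 40, 38, 1203] xy 0.449 -0.2469 r 0.0286
lid? [323, 209, 40, 38, 1202] xy 0.4323 -0.3853 r 0.0286
slide [2.32, -27.29, -0.03] rot [0.002, 0.001, -0.001]
```

```bash
python3 -m crank '{"rotation":[[0,0,0],[0,0,0],[0,0,0],[0,0,0],[0,0,0],[0,0,0],[0,0,0],[0,0,0],[0,0,0]],"slide":[[2.3,-27.3,0],[2.3,-27.3,0],[2.3,-27.3,0],[2.3,-27.3,0],[2.3,-27.3,0],[2.3,-27.3,0],[2.3,-27.3,0],[2.3,-27.3,0],[2.3,-27.3,0]],"grip":[1,1,1,1,1,1,1,1,1]}'
python3 - <<'E'
from h import *
save('wrist','w2.png',scale=1.42)
E
```

```text
clock: 2.07
eef_pos: [0.5401, -0.0296, 0.3202]
orientation: [3.138, -0.098, 0.0]
wrist_force: [-0.2, -0.2, -1.0]
grip_width: 0.0929
gripper_force: 0.0
```

View pics/w2.png

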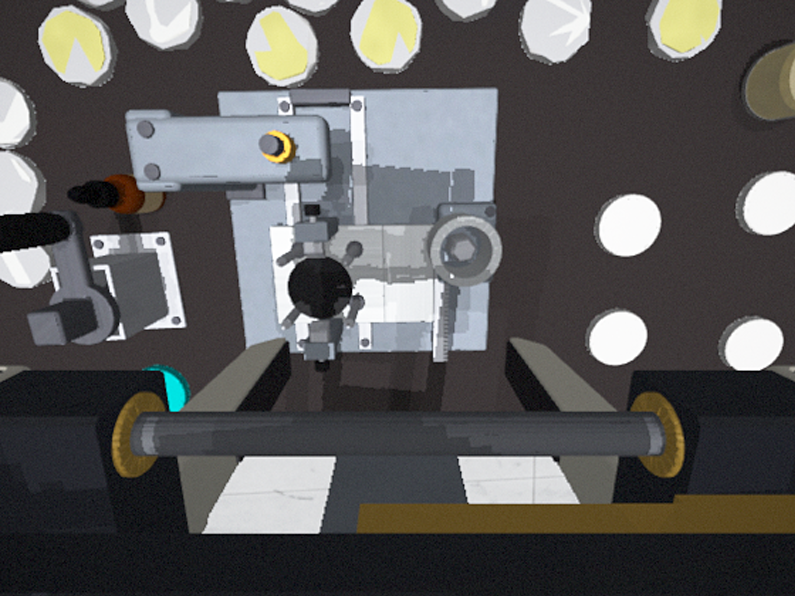

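The view shows the follower disc at about (321,287), the collar ring at (464,250) with the hex visible inside at (463,248), and the crank at left. I'll enlarge it for precision.

Run:
```python
from h import *
c=cam('wrist'); im=cv2.imread('pics/raw_w2.png')
S=1/1.42
print('mag est',px2w('wrist',321*S,287*S,.083,c),'collar',px2w('wrist',464*S,250*S,.086,c))
# rectify to plane z: 0.5 mm/px
def rect(z,x0,x1,y0,y1,mm=.0005):
    W=int((y1-y0)/mm);H=int((x1-x0)/mm)
    dst=np.float32([[0,0],[W,0],[W,H],[0,H]])
    src=np.float32([w2px('wrist',p,c) for p in[(x1,y1,z),(x1,y0,z),(x0,y0,z),(x0,y1,z)]])
    return cv2.warpPerspective(im,cv2.getPerspectiveTransform(src,dst),(W,H),flags=cv2.INTER_CUBIC)
A=rect(.083,.47,.61,-.03,.09,.0004)   # magazine
B=rect(.086,.51,.61,-.14,-.04,.00028571)  # collar rim
g=cv2.cvtColor(A,cv2.COLOR_BGR2GRAY);m=(g<45).astype(np.uint8)
k,l,st,ce=cv2.connectedComponentsWithStats(m);i=1+np.argmax(st[1:,4]);print(st[i],'disc xy',.61-ce[i][1]*.0004,.09-ce[i][0]*.0004)
cv2.imwrite('pics/rA.png',np.hstack([A,B[:350]]) if A.shape[0]==350 else A)
print(A.shape,B.shape)
```

```text
mag est [0.53770192 0.03029928 0.083     ] collar [ 0.56031778 -0.08309535  0.086     ]
[   85   122   125   125 10980] disc xy 0.5388952641165756 0.03158415300546448
(350, 300, 3) (350, 350, 3)
```

View pics/rA.png

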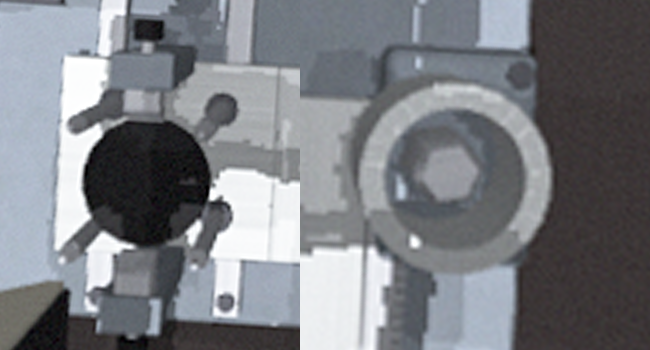

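Rectified, the disc centre is about (0.537, 0.031) and the collar about (0.560, -0.084). The hex has vertices pointing left and right, so its flats face ±x. I'll take one centred, lower look at the magazine.

```bash
python3 -m crank '{"rotation":[[0,0,0],[0,0,0],[0,0,0],[0,0,0],[0,0,0]],"slide":[[0,-6,5],[0,-6,5],[0,-6,5],[0,-6,5],[0,-6,5]],"grip":[1,1,1,1,1]}'
cat >> h.py <<'E'
def rect(im,c,z,x0,x1,y0,y1,mm=.0005):
    "top-down map of plane z: row 0 = x1, col 0 = y1"
    W=int((y1-y0)/mm);H=int((x1-x0)/mm)
    src=np.float32([w2px('wrist',p,c) for p in[(x1,y1,z),(x1,y0,z),(x0,y0,z),(x0,y1,z)]])
    return cv2.warpPerspective(im,cv2.getPerspectiveTransform(src,np.float32([[0,0],[W,0],[W,H],[0,H]])),(W,H),flags=cv2.INTER_CUBIC)
E
python3 - <<'E'
from h import *
c=cam('wrist'); save('wrist','w3.png'); im=cv2.imread('pics/raw_w3.png')
A=rect(im,c,.083,.487,.587,-.019,.081,.00025); B=rect(im,c,.107,.487,.587,-.019,.081,.00025)
g=cv2.cvtColor(A,cv2.COLOR_BGR2GRAY);m=(g<40).astype(np.uint8)
k,l,st,ce=cv2.connectedComponentsWithStats(m);i=1+np.argmax(st[1:,4]);print(st[i])
cs,_=cv2.findContours((l==i).astype(np.uint8),cv2.RETR_EXTERNAL,cv2.CHAIN_APPROX_NONE)
P=cs[0][:,0,:].astype(float)
from scipy.optimize import least_squares
f=least_squares(lambda q:np.hypot(P[:,0]-q[0],P[:,1]-q[1])-q[2],[200,200,100],loss='soft_l1',f_scale=1.5).x
print('disc',.587-f[1]*.00025,.081-f[0]*.00025,'r',f[2]*.00025)
for X in (A,B): cv2.drawMarker(X,(int(f[0]),int(f[1])),(0,0,255),0,8)
cv2.imwrite('pics/rC.png',np.hstack([A,B]))
E
```

```text
clock: 2.53
eef_pos: [0.5443, 0.0285, 0.2705]
orientation: [3.137, -0.102, 0.0]
wrist_force: [1.0, -0.5, -0.3]
grip_width: 0.0928
gripper_force: 0.0
[   94   101   198   159 25257]
disc 0.5408553990555013 0.0323420819379951 r 0.022718491250746473
```

View pics/rC.png

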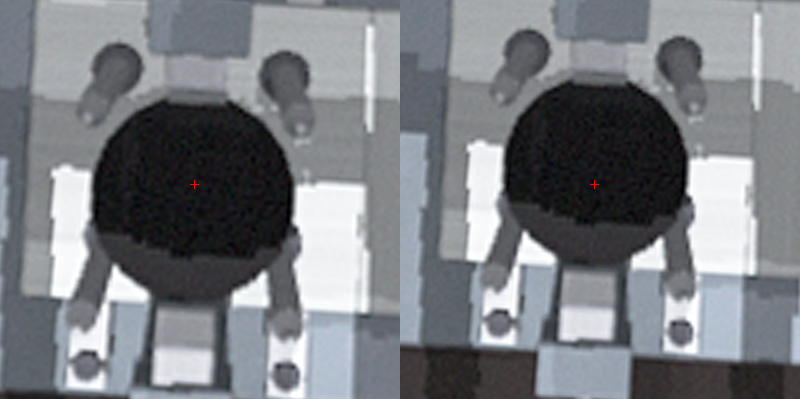

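The disc and latch noses agree on a magazine axis of about (0.5375, 0.033). Next I go over lid A.

```bash
python3 -m crank '{"rotation":[[0,0,0],[0,0,0],[0,0,0],[0,0,0],[0,0,0],[0,0,0],[0,0,0],[0,0,0],[0,0,0]],"slide":[[3.6,27.6,8],[3.6,27.6,8],[3.6,27.6,8],[3.6,27.6,8],[3.6,27.6,8],[3.6,27.6,8],[3.6,27.6,8],[3.6,27.6,8],[3.6,27.6,8]],"grip":[1,1,1,1,1,1,1,1,1]}'
cat > m.py <<'E'
from h import *
import sys
s=r.sense();print(s['eef_pos'].round(4));lids(save='pics/m.png')
E
python3 m.py; python3 -c "
from h import *
go([.5621,-.2495,.0865],-3.6)"
```

```text
clock: 3.33
eef_pos: [0.5617, -0.2514, 0.1908]
orientation: [3.137, -0.108, 0.0]
wrist_force: [0.5, 0.4, 0.9]
grip_width: 0.0931
gripper_force: 0.0
[ 0.5617 -0.2514  0.1908]
lid? [131, 0, 74, 46, 2591] xy 0.7299 -0.1743 r 0.0291
lid? [267, 0, 75, 41, 702] xy 0.7257 -0.2818 r 0.0293
lid? [391, 156, 63, 62, 2998] xy 0.574 -0.3823 r 0.0286
slide [-0.03, -0.04, 10.49] rot [0.002, -0.001, -0.004]
```

Run:
```python
from h import *
im=cv2.imread('pics/m.png');c=cam('wrist')
print(w2px('wrist',[.5621,-.2495,.01],c))
A=rect(im,c,.01,.50,.62,-.31,-.19,.0004)
cv2.imwrite('pics/mA.png',np.hstack([im[100:400,60:500],A]))
```

```text
[279.8187491  209.96906671]
```

View pics/mA.png

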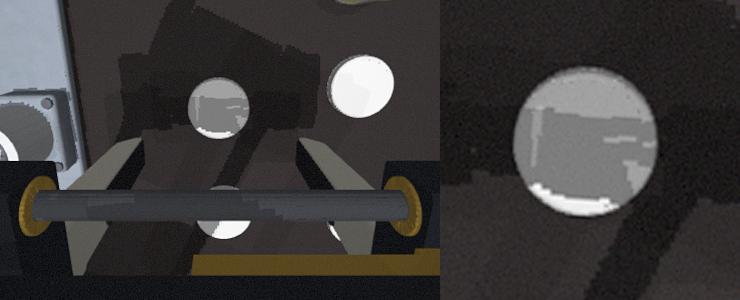

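The lid sits in shadow at crop (218,108), rectified to (0.5625, -0.248), so I descend.

```bash
sed -i 's/>170)/>T)/; s/def lids(n=.wrist.,f=None,save=None)/def lids(n="wrist",T=95,save=None)/' h.py
python3 -m crank '{"rotation":[[0,0,0],[0,0,0],[0,0,0],[0,0,0],[0,0,0],[0,0,0],[0,0,0],[0,0,0],[0,0,0],[0,0,0],[0,0,0]],"slide":[[0,-0.3,4],[0,-0.3,8],[0,-0.3,9.6],[0,-0.3,10.4],[0,-0.3,10.4],[0,-0.3,10.4],[0,-0.3,10.4],[0,-0.3,10.4],[0,-0.3,10.4],[0,-0.3,10.4],[0,-0.3,10.4]],"grip":[1,1,1,1,1,-1,-1,-1,-1,-1,-1]}'
```

```text
clock: 4.3
eef_pos: [0.5631, -0.2449, 0.0871]
orientation: [3.138, -0.099, 0.001]
wrist_force: [0.5, 0.3, -0.5]
grip_width: 0.0577
gripper_force: 0.1
```

```bash
python3 -m crank '{"rotation":[[0,0,0],[0,0,0],[0,0,0],[0,0,0],[0,0,0],[0,0,0],[0,0,0],[0,0,0],[0,0,0],[0,0,0],[0,0,0],[0,0,0],[0,0,0],[0,0,0],[0,0,0]],"slide":[[0,0,0],[0,0,0],[0,0,-2],[0,0,-6],[0,0,-10],[0,0,-14],[-4.2,-27.6,-14],[-4.2,-27.6,-14],[-4.2,-27.6,-14],[-4.2,-27.6,-14],[-4.2,-27.6,-14],[-4.2,-27.6,-14],[-4.2,-27.6,-14],[-4.2,-27.6,-14],[-4.2,-27.6,-14]],"grip":[-1,-1,-1,-1,-1,-1,-1,-1,-1,-1,-1,-1,-1,-1,-1]}'
python3 - <<'E'
from h import *
save('wrist','w5.png')
s=r.sense();print(s['eef_pos'].round(4),s['grip_width'])
im=cv2.imread('pics/raw_w5.png');c=cam('wrist')
z=s['eef_pos'][2]-.0765;x,y=s['eef_pos'][:2]
A=rect(im,c,z,x-.05,x+.05,y-.05,y+.05,.00025)
cv2.imwrite('pics/m5.png',np.hstack([im[:400,110:450],A]))
go([.5378,.033,.16],-3.6)
E
```

```text
clock: 5.55
eef_pos: [0.5381, 0.0351, 0.226]
orientation: [3.138, -0.094, 0.0]
wrist_force: [0.7, -0.6, -0.3]
grip_width: 0.0552
gripper_force: 29.9
[0.5382 0.0339 0.226 ] 0.05560597555392918
slide [-0.04, 0.07, 6.6] rot [0.002, -0.0, 0.001]
```

View pics/m5.png

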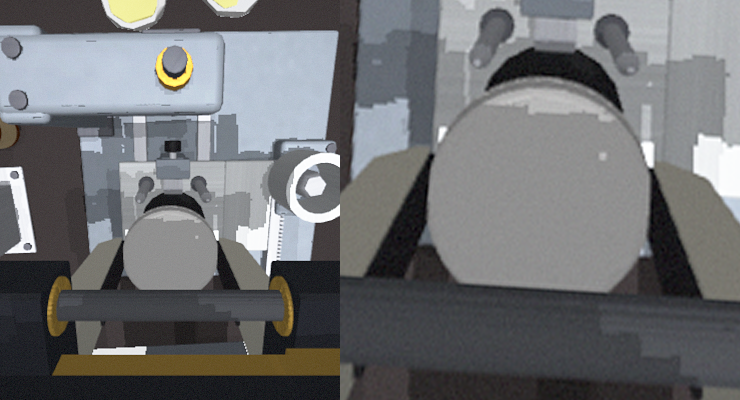

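The lid is held centred between the pads. I lower it to the rod tips and check the pose.

```bash
python3 -m crank '{"rotation":[[0,0,0],[0,0,0],[0,0,0],[0,0,0]],"slide":[[0,0,1],[0,0,2],[0,0,2.6],[0,0,2.6]],"grip":[-1,-1,-1,-1]}'; python3 -c "
from h import *
s=r.sense();print(s['eef_pos'].round(4));go([.5384,.033,.16],-3.6)"
```

```text
clock: 5.93
eef_pos: [0.537, 0.0326, 0.1971]
orientation: [3.138, -0.102, -0.006]
wrist_force: [-1.5, 0.3, -1.0]
grip_width: 0.0559
gripper_force: 29.9
[0.537  0.0326 0.1971]
slide [0.15, -0.06, 3.71] rot [0.002, 0.004, -0.002]
```

```bash
python3 -m crank '{"rotation":[[0,0,0],[0,0,0],[0,0,0],[0,0,0],[0,0,0],[0,0,0]],"slide":[[0.1,0,0.3],[0.1,0,0.6],[0.1,0,0.9],[0.1,0,1.2],[0.1,0,1.5],[0.1,0,1.5]],"grip":[-1,-1,-1,-1,-1,-1]}'
```

```text
clock: 6.43
eef_pos: [0.539, 0.0336, 0.1844]
orientation: [3.138, -0.099, -0.001]
wrist_force: [0.6, -0.6, -0.2]
grip_width: 0.0558
gripper_force: 29.9
```

```bash
python3 -m crank '{"rotation":[[0,0,0],[0,0,0],[0,0,0],[0,0,0],[0,0,0],[0,0,0],[0,0,0]],"slide":[[0,0,0.5],[0,0,0.9],[0,0,1.3],[0,0,1.7],[0,0,2.1],[0,0,2.4],[0,0,2.4]],"grip":[-1,-1,-1,-1,-1,-1,-1]}'
```

```text
clock: 7.02
eef_pos: [0.5394, 0.0335, 0.1605]
orientation: [3.138, -0.099, 0.0]
wrist_force: [0.8, -0.8, 4.1]
grip_width: 0.0551
gripper_force: 30.0
```

```bash
python3 -m crank '{"rotation":[[0,0,0],[0,0,0],[0,0,0]],"slide":[[0,0,0.15],[0,0,0.3],[0,0,0.3]],"grip":[-1,-1,-1]}'
```

```text
clock: 7.27
eef_pos: [0.5394, 0.0335, 0.158]
orientation: [3.138, -0.099, 0.001]
wrist_force: [-0.9, 0.2, 3.3]
grip_width: 0.0554
gripper_force: 30.0
```

```bash
python3 -m crank '{"rotation":[[0,0,0],[0,0,0],[0,0,0],[0,0,0],[0,0,0],[0,0,0],[0,0,0],[0,0,0],[0,0,0]],"slide":[[0,0,0],[0,0,0],[0,0,0],[0,0,-1],[0,0,-4],[0,0,-8],[0,0,-11],[0,0,-11],[0,0,-11]],"grip":[0.7,0.7,0.7,0.7,0.7,0.7,0.7,1,1]}'
python3 - <<'E'
from h import *
c=cam('wrist');save('wrist','w6.png')
im=cv2.imread('pics/raw_w6.png')
A=rect(im,c,.083,.487,.587,-.017,.083,.00025)
K=im[:300,150:450]
cv2.imwrite('pics/m6.png',np.hstack([A,cv2.resize(K,(400,400))]))
E
```

```text
clock: 8.02
eef_pos: [0.5407, 0.0337, 0.2716]
orientation: [3.138, -0.099, 0.009]
wrist_force: [0.2, 0.0, -1.6]
grip_width: 0.0881
gripper_force: 0.0Traceback (most recent call last):
  File "<stdin>", line 6, in <module>
    return _nx.concatenate(arrs, 1, dtype=dtype, casting=casting)
           ~~~~~~~~~~~~~~~^^^^^^^^^^^^^^^^^^^^^^^^^^^^^^^^^^^^^^^
ValueError: all the input array dimensions except for the concatenation axis must match exactly, but along dimension 0, the array at index 0 has size 399 and the array at index 1 has size 400
```

Run:
```python
from h import *
c=cam('wrist')
im=cv2.imread('pics/raw_w6.png')
A=rect(im,c,.0855,.487,.587,-.017,.083,.00025)
cv2.imwrite('pics/m6.png',np.hstack([cv2.resize(A,(400,400)),cv2.resize(im[:300,150:450],(400,400))]))
```

```text
(no output)
```

View pics/m6.png

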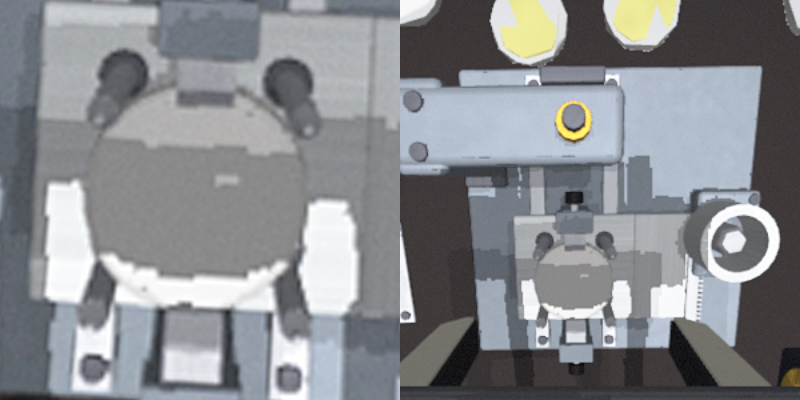

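The lid lies flat in the magazine with both latch noses fully extended over its edge, so it is latched. On to lid B.

```bash
python3 -m crank '{"rotation":[[0,0,0],[0,0,0],[0,0,0],[0,0,0],[0,0,0],[0,0,0],[0,0,0],[0,0,0],[0,0,0],[0,0,0]],"slide":[[-7.4,28.6,7],[-7.4,28.6,7],[-7.4,28.6,7],[-7.4,28.6,7],[-7.4,28.6,7],[-7.4,28.6,7],[-7.4,28.6,7],[-7.4,28.6,7],[-7.4,28.6,7],[-7.4,28.6,7]],"grip":[1,1,1,1,1,1,1,1,1,1]}'
python3 m.py; python3 -c "
from h import *
go([.449,-.2465,.087],-3.6)"
```

```text
clock: 8.9
eef_pos: [0.4465, -0.2469, 0.1971]
orientation: [-3.14, 0.103, 0.004]
wrist_force: [1.0, -0.1, 0.3]
grip_width: 0.0927
gripper_force: 0.0
[ 0.4465 -0.2469  0.1971]
lid? [398, 11, 71, 79, 4234] xy 0.5726 -0.382 r 0.0299
lid? [251, 174, 60, 60, 2802] xy 0.4496 -0.2471 r 0.0294
lid? [395, 181, 62, 60, 2827] xy 0.4338 -0.384 r 0.0309
slide [0.2, 0.01, 11.07] rot [0.0, 0.001, -0.001]
```

```bash
python3 -m crank '{"rotation":[[0,0,0],[0,0,0],[0,0,0],[0,0,0],[0,0,0],[0,0,0],[0,0,0],[0,0,0],[0,0,0],[0,0,0],[0,0,0],[0,0,0],[0,0,0],[0,0,0],[0,0,0],[0,0,0],[0,0,0],[0,0,0]],"slide":[[0.2,0,4],[0.2,0,8],[0.2,0,10],[0.2,0,11],[0.2,0,11],[0.2,0,11],[0.2,0,11],[0.2,0,11],[0.2,0,11],[0.2,0,11],[0.2,0,11],[0.2,0,11],[0.2,0,11],[0.2,0,11],[0.2,0,9],[0.2,0,5],[0.2,0,1],[0.2,0,-3]],"grip":[1,1,1,1,1,1,-1,-1,-1,-1,-1,-1,-1,-1,-1,-1,-1,-1]}'
python3 -c "
from h import *
go([.539,.0335,.2],-3.6)"
```

```text
clock: 10.45
eef_pos: [0.4487, -0.2469, 0.2295]
orientation: [3.139, -0.099, -0.002]
wrist_force: [1.5, 0.0, -0.6]
grip_width: 0.0544
gripper_force: 29.6
slide [7.24, -28.56, 2.92] rot [0.001, 0.001, -0.0]
```

```bash
python3 -m crank '{"rotation":[[0,0,0],[0,0,0],[0,0,0],[0,0,0],[0,0,0],[0,0,0],[0,0,0],[0,0,0],[0,0,0],[0,0,0],[0,0,0],[0,0,0]],"slide":[[7.2,-28.5,0],[7.2,-28.5,0],[7.2,-28.5,0],[7.2,-28.5,0],[7.2,-28.5,0],[7.2,-28.5,0],[7.2,-28.5,0],[7.2,-28.5,0],[7.2,-28.5,0],[7.2,-28.5,1.5],[7.2,-28.5,3],[7.2,-28.5,3]],"grip":[-1,-1,-1,-1,-1,-1,-1,-1,-1,-1,-1,-1]}'; python3 -c "
from h import *
go([.539,.0335,.158],-3.6)"
```

```text
clock: 11.45
eef_pos: [0.5373, 0.0313, 0.1948]
orientation: [3.137, -0.101, -0.008]
wrist_force: [-0.9, -0.3, -0.3]
grip_width: 0.0541
gripper_force: 29.6
slide [0.17, -0.24, 3.68] rot [0.003, 0.005, -0.001]
```

```bash
python3 -m crank '{"rotation":[[0,0,0],[0,0,0],[0,0,0],[0,0,0]],"slide":[[0,0,0],[0,0,0],[0,0,0.4],[0,0,0.4]],"grip":[-1,-1,-1,-1]}'
```

```text
clock: 11.78
eef_pos: [0.5395, 0.0321, 0.1944]
orientation: [3.138, -0.1, 0.002]
wrist_force: [-0.7, -0.5, -0.6]
grip_width: 0.0542
gripper_force: 29.6
```

```bash
python3 -m crank '{"rotation":[[0,0,0],[0,0,0],[0,0,0],[0,0,0],[0,0,0],[0,0,0],[0,0,0],[0,0,0],[0,0,0],[0,0,0],[0,0,0]],"slide":[[0,-0.1,0.3],[0,-0.1,0.6],[0,-0.1,0.9],[0,-0.1,1.2],[0,-0.1,1.6],[0,-0.1,2.0],[0,-0.1,2.4],[0,-0.1,2.8],[0,-0.1,3.2],[0,-0.1,3.4],[0,-0.1,3.4]],"grip":[-1,-1,-1,-1,-1,-1,-1,-1,-1,-1,-1]}'
```

```text
clock: 12.7
eef_pos: [0.5397, 0.0334, 0.1601]
orientation: [3.138, -0.099, 0.002]
wrist_force: [0.2, -0.9, 4.7]
grip_width: 0.0546
gripper_force: 29.9
```

```bash
python3 -m crank '{"rotation":[[0,0,0],[0,0,0],[0,0,0]],"slide":[[0,0,0.15],[0,0,0.25],[0,0,0.25]],"grip":[-1,-1,-1]}'
python3 -m crank '{"rotation":[[0,0,0],[0,0,0],[0,0,0],[0,0,0],[0,0,0],[0,0,0],[0,0,0],[0,0,0],[0,0,0]],"slide":[[0,0,0],[0,0,0],[0,0,0],[0,0,-1],[0,0,-4],[0,0,-8],[0,0,-11],[0,0,-11],[0,0,-11]],"grip":[0.7,0.7,0.7,0.7,0.7,0.7,0.7,1,1]}'
cat > mag.py <<'E'
from h import *
c=cam('wrist');save('wrist','mg.png')
im=cv2.imread('pics/raw_mg.png')
A=rect(im,c,.0855,.487,.587,-.017,.083,.00025)
cv2.imwrite('pics/mgA.png',np.hstack([cv2.resize(A,(400,400)),cv2.resize(im[:300,150:450],(400,400))]))
a=cv2.imread('pics/raw_w6.png').astype(float);print('diff to w6',np.abs(a-im)[170:250,235:325].mean())
E
python3 mag.py;python3 -c "
from h import *
go([.5739,-.3825,.2],-3.6)"
```

```text
clock: 12.95
eef_pos: [0.5398, 0.0334, 0.158]
orientation: [3.138, -0.099, 0.002]
wrist_force: [0.1, -0.8, 4.7]
grip_width: 0.0542
gripper_force: 29.9
clock: 13.7
eef_pos: [0.5406, 0.0337, 0.2709]
orientation: [3.138, -0.099, 0.009]
wrist_force: [-0.2, -0.5, -0.6]
grip_width: 0.0882
gripper_force: 0.0
diff to w6 4.3408796296296295
slide [6.03, 41.31, 6.94] rot [0.002, -0.002, -0.0]
```

The magazine view matches the earlier latched one. On to lid C.

```bash
python3 -m crank '{"rotation":[[0,0,0],[0,0,0],[0,0,0],[0,0,0],[0,0,0],[0,0,0],[0,0,0],[0,0,0],[0,0,0],[0,0,0],[0,0,0],[0,0,0],[0,0,0]],"slide":[[6,41.3,7],[6,41.3,7],[6,41.3,7],[6,41.3,7],[6,41.3,7],[6,41.3,7],[6,41.3,7],[6,41.3,7],[6,41.3,7],[6,41.3,7],[6,41.3,7],[6,41.3,7],[6,41.3,7]],"grip":[1,1,1,1,1,1,1,1,1,1,1,1,1]}'
python3 m.py; python3 -c "
from h import *
go([.5735,-.382,.087],-3.6)"
```

```text
clock: 14.83
eef_pos: [0.5722, -0.3818, 0.1961]
orientation: [-3.139, 0.101, 0.004]
wrist_force: [0.5, 0.5, 0.0]
grip_width: 0.093
gripper_force: 0.0
[ 0.5722 -0.3818  0.1961]
lid? [0, 0, 63, 73, 3431] xy 0.7311 -0.1806 r 0.031
lid? [111, 0, 74, 67, 1209] xy 0.7314 -0.2835 r 0.0306
lid? [252, 175, 60, 60, 2824] xy 0.5746 -0.3829 r 0.0295
lid? [266, 320, 54, 35, 1620] xy 0.4336 -0.3847 r 0.0302
slide [0.1, 0.09, 11.01] rot [-0.0, 0.002, -0.0]
```

```bash
python3 -m crank '{"rotation":[[0,0,0],[0,0,0],[0,0,0],[0,0,0],[0,0,0],[0,0,0],[0,0,0],[0,0,0],[0,0,0],[0,0,0],[0,0,0],[0,0,0],[0,0,0],[0,0,0],[0,0,0],[0,0,0],[0,0,0],[0,0,0]],"slide":[[0.1,0.1,4],[0.1,0.1,8],[0.1,0.1,10],[0.1,0.1,10.9],[0.1,0.1,10.9],[0.1,0.1,10.9],[0.1,0.1,10.9],[0.1,0.1,10.9],[0.1,0.1,10.9],[0.1,0.1,10.9],[0.1,0.1,10.9],[0.1,0.1,10.9],[0.1,0.1,10.9],[0.1,0.1,10.9],[0.1,0.1,9],[0.1,0.1,5],[0.1,0.1,1],[0.1,0.1,-3]],"grip":[1,1,1,1,1,1,-1,-1,-1,-1,-1,-1,-1,-1,-1,-1,-1,-1]}'
python3 -c "
from h import *
go([.5395,.0334,.195],-3.6)"
```

```text
clock: 16.38
eef_pos: [0.5735, -0.383, 0.229]
orientation: [3.139, -0.099, -0.002]
wrist_force: [0.9, -0.2, 1.0]
grip_width: 0.0546
gripper_force: 29.8
slide [-6.02, -41.35, 3.37] rot [0.001, 0.001, -0.0]
```

```bash
python3 -m crank '{"rotation":[[0,0,0],[0,0,0],[0,0,0],[0,0,0],[0,0,0],[0,0,0],[0,0,0],[0,0,0],[0,0,0],[0,0,0],[0,0,0],[0,0,0],[0,0,0],[0,0,0],[0,0,0],[0,0,0],[0,0,0]],"slide":[[-6,-41.4,0],[-6,-41.4,0],[-6,-41.4,0],[-6,-41.4,0],[-6,-41.4,0],[-6,-41.4,0],[-6,-41.4,0],[-6,-41.4,0],[-6,-41.4,0],[-6,-41.4,0],[-6,-41.4,0],[-6,-41.4,0],[-6,-41.4,0],[-6,-41.4,1.5],[-6,-41.4,3.2],[-6,-41.4,3.2],[-6,-41.4,3.2]],"grip":[-1,-1,-1,-1,-1,-1,-1,-1,-1,-1,-1,-1,-1,-1,-1,-1,-1]}'
```

```text
clock: 17.8
eef_pos: [0.5397, 0.0318, 0.1946]
orientation: [3.138, -0.103, -0.004]
wrist_force: [-0.4, 0.3, 0.4]
grip_width: 0.0545
gripper_force: 29.8
```

```bash
python3 -m crank '{"rotation":[[0,0,0],[0,0,0],[0,0,0],[0,0,0],[0,0,0],[0,0,0],[0,0,0],[0,0,0],[0,0,0],[0,0,0],[0,0,0]],"slide":[[0,-0.1,0.3],[0,-0.1,0.6],[0,-0.1,0.9],[0,-0.1,1.2],[0,-0.1,1.6],[0,-0.1,2.0],[0,-0.1,2.4],[0,-0.1,2.8],[0,-0.1,3.2],[0,-0.1,3.4],[0,-0.1,3.4]],"grip":[-1,-1,-1,-1,-1,-1,-1,-1,-1,-1,-1]}'
python3 -m crank '{"rotation":[[0,0,0],[0,0,0],[0,0,0]],"slide":[[0,0,0.15],[0,0,0.25],[0,0,0.25]],"grip":[-1,-1,-1]}'
```

```text
clock: 18.72
eef_pos: [0.5408, 0.0337, 0.1624]
orientation: [3.137, -0.1, 0.002]
wrist_force: [-4.2, -4.2, 5.0]
grip_width: 0.0548
gripper_force: 30.0
clock: 18.97
eef_pos: [0.5407, 0.0338, 0.1599]
orientation: [3.137, -0.099, 0.002]
wrist_force: [-2.9, -4.1, 4.9]
grip_width: 0.0551
gripper_force: 30.0
```

```bash
python3 -m crank '{"rotation":[[0,0,0],[0,0,0],[0,0,0]],"slide":[[-0.1,0.05,0.1],[-0.1,0.05,0.25],[-0.1,0.05,0.25]],"grip":[-1,-1,-1]}'
python3 -m crank '{"rotation":[[0,0,0],[0,0,0],[0,0,0],[0,0,0],[0,0,0],[0,0,0],[0,0,0],[0,0,0],[0,0,0]],"slide":[[0,0,0],[0,0,0],[0,0,0],[0,0,-1],[0,0,-4],[0,0,-8],[0,0,-11],[0,0,-11],[0,0,-11]],"grip":[0.7,0.7,0.7,0.7,0.7,0.7,0.7,1,1]}'
python3 mag.py;python3 -c "
from h import *
go([.4326,-.3848,.2],-3.6)"
```

```text
clock: 19.22
eef_pos: [0.5404, 0.0337, 0.1579]
orientation: [3.138, -0.099, 0.005]
wrist_force: [0.2, -1.6, 5.2]
grip_width: 0.0548
gripper_force: 30.1
clock: 19.97
eef_pos: [0.5408, 0.0342, 0.27]
orientation: [3.138, -0.099, 0.01]
wrist_force: [-0.7, 0.5, -0.5]
grip_width: 0.0884
gripper_force: 0.0
diff to w6 14.414027777777777
slide [-8.07, 42.49, 6.83] rot [0.002, -0.002, -0.0]
```

View pics/mgA.png

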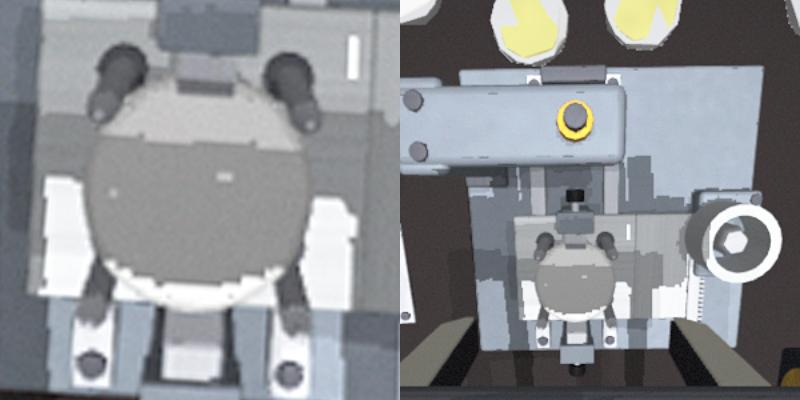

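The third lid seems not fully under: the back nose covers it about 3 mm less than before. I'll press it down with closed fingertips at its centre.

```bash
python3 -m crank '{"rotation":[[0,0,0],[0,0,0],[0,0,0],[0,0,0],[0,0,0],[0,0,0],[0,0,0],[0,0,0],[0,0,0],[0,0,0],[0,0,0],[0,0,0]],"slide":[[-0.2,0,0],[-0.2,0,0],[-0.2,0,0],[-0.2,0,0],[-0.2,0,0],[-0.2,0,3],[-0.2,0,6],[-0.2,0,8],[-0.2,0,8.8],[-0.2,0,9.2],[-0.2,0,9.4],[-0.2,0,9.4]],"grip":[-1,-1,-1,-1,-1,-1,-1,-1,-1,-1,-1,-1]}'
```

```text
clock: 21.02
eef_pos: [0.5381, 0.0341, 0.1736]
orientation: [3.138, -0.099, 0.003]
wrist_force: [0.0, -0.5, 0.7]
grip_width: 0.0179
gripper_force: 0.1
```

```bash
python3 -m crank '{"rotation":[[0,0,0],[0,0,0],[0,0,0],[0,0,0],[0,0,0],[0,0,0]],"slide":[[0,0,0.1],[0,0,0.2],[0,0,0.3],[0,0,0.4],[0,0,0.5],[0,0,0.5]],"grip":[-1,-1,-1,-1,-1,-1]}'
```

```text
clock: 21.52
eef_pos: [0.538, 0.0342, 0.1686]
orientation: [3.138, -0.099, 0.003]
wrist_force: [-1.1, 0.8, 5.1]
grip_width: 0.0005
gripper_force: 2.6
```

```bash
python3 -m crank '{"rotation":[[0,0,0],[0,0,0],[0,0,0],[0,0,0],[0,0,0]],"slide":[[0,0,0.1],[0,0,0.2],[0,0,0.3],[0,0,0.4],[0,0,0.4]],"grip":[-1,-1,-1,-1,-1]}'
python3 -m crank '{"rotation":[[0,0,0],[0,0,0],[0,0,0],[0,0,0],[0,0,0],[0,0,0],[0,0,0]],"slide":[[0,0,-1],[0.2,0,-4],[0.2,0,-8],[0.2,0,-10.4],[0.2,0,-10.4],[0.2,0,-10.4],[0.2,0,-10.4]],"grip":[-1,-1,-1,1,1,1,1]}'
python3 mag.py;python3 -c "
from h import *
go([.4326,-.3848,.2],-3.6)"
```

```text
clock: 21.93
eef_pos: [0.5381, 0.0341, 0.1646]
orientation: [3.138, -0.099, 0.003]
wrist_force: [-0.7, 0.6, 5.5]
grip_width: 0.0007
gripper_force: 2.9
clock: 22.52
eef_pos: [0.539, 0.0341, 0.2673]
orientation: [3.138, -0.099, -0.0]
wrist_force: [-0.1, -1.0, -0.0]
grip_width: 0.0227
gripper_force: 0.0
diff to w6 19.788981481481482
slide [-7.92, 42.47, 6.74] rot [0.002, 0.002, -0.0]
```

View pics/mgA.png

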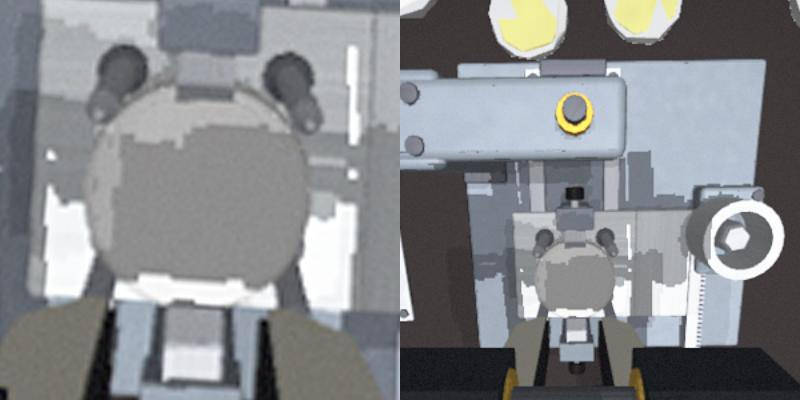

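It is now latched like the first two. Going to lid D.

```bash
python3 -m crank '{"rotation":[[0,0,0],[0,0,0],[0,0,0],[0,0,0],[0,0,0],[0,0,0],[0,0,0],[0,0,0],[0,0,0],[0,0,0],[0,0,0],[0,0,0],[0,0,0],[0,0,0]],"slide":[[-7.9,42.5,6.7],[-7.9,42.5,6.7],[-7.9,42.5,6.7],[-7.9,42.5,6.7],[-7.9,42.5,6.7],[-7.9,42.5,6.7],[-7.9,42.5,6.7],[-7.9,42.5,6.7],[-7.9,42.5,6.7],[-7.9,42.5,6.7],[-7.9,42.5,6.7],[-7.9,42.5,6.7],[-7.9,42.5,6.7],[-7.9,42.5,6.7]],"grip":[1,1,1,1,1,1,1,1,1,1,1,1,1,1]}'
python3 m.py; python3 -c "
from h import *
go([.4326,-.3848,.087],-3.6)"
```

```text
clock: 23.73
eef_pos: [0.4334, -0.384, 0.2001]
orientation: [-3.14, 0.099, 0.002]
wrist_force: [0.2, 0.1, 0.5]
grip_width: 0.0928
gripper_force: 0.0
[ 0.4334 -0.384   0.2001]
lid? [531, 146, 29, 66, 1381] xy 0.4434 -0.6466 r 0.0319
lid? [253, 177, 60, 60, 2800] xy 0.4331 -0.3858 r 0.0298
slide [-0.1, 0.11, 11.36] rot [0.0, 0.001, 0.0]
```

```bash
python3 -m crank '{"rotation":[[0,0,0],[0,0,0],[0,0,0],[0,0,0],[0,0,0],[0,0,0],[0,0,0],[0,0,0],[0,0,0],[0,0,0],[0,0,0],[0,0,0],[0,0,0],[0,0,0],[0,0,0],[0,0,0],[0,0,0],[0,0,0]],"slide":[[-0.1,0.1,4],[-0.1,0.1,8],[-0.1,0.1,10],[-0.1,0.1,11.3],[-0.1,0.1,11.3],[-0.1,0.1,11.3],[-0.1,0.1,11.3],[-0.1,0.1,11.3],[-0.1,0.1,11.3],[-0.1,0.1,11.3],[-0.1,0.1,11.3],[-0.1,0.1,11.3],[-0.1,0.1,11.3],[-0.1,0.1,11.3],[-0.1,0.1,9],[-0.1,0.1,5],[-0.1,0.1,1],[-0.1,0.1,-3]],"grip":[1,1,1,1,1,1,-1,-1,-1,-1,-1,-1,-1,-1,-1,-1,-1,-1]}'
python3 -c "
from h import *
go([.5395,.0334,.195],-3.6)"
```

```text
clock: 25.28
eef_pos: [0.4321, -0.3855, 0.2323]
orientation: [3.139, -0.099, -0.002]
wrist_force: [0.1, -0.8, -0.1]
grip_width: 0.0553
gripper_force: 29.9
slide [8.07, -42.49, 3.69] rot [0.001, 0.001, -0.0]
```

```bash
python3 -m crank '{"rotation":[[0,0,0],[0,0,0],[0,0,0],[0,0,0],[0,0,0],[0,0,0],[0,0,0],[0,0,0],[0,0,0],[0,0,0],[0,0,0],[0,0,0],[0,0,0],[0,0,0],[0,0,0],[0,0,0],[0,0,0]],"slide":[[8,-42.5,0],[8,-42.5,0],[8,-42.5,0],[8,-42.5,0],[8,-42.5,0],[8,-42.5,0],[8,-42.5,0],[8,-42.5,0],[8,-42.5,0],[8,-42.5,0],[8,-42.5,0],[8,-42.5,0],[8,-42.5,0],[8,-42.5,1.5],[8,-42.5,3.5],[8,-42.5,3.5],[8,-42.5,3.5]],"grip":[-1,-1,-1,-1,-1,-1,-1,-1,-1,-1,-1,-1,-1,-1,-1,-1,-1]}'
python3 -m crank '{"rotation":[[0,0,0],[0,0,0]],"slide":[[0,0,0],[0,0,0]],"grip":[-1,-1]}'
```

```text
clock: 26.7
eef_pos: [0.5382, 0.0317, 0.1945]
orientation: [3.138, -0.102, -0.005]
wrist_force: [-0.2, 0.1, 0.1]
grip_width: 0.0554
gripper_force: 29.9
clock: 26.87
eef_pos: [0.5399, 0.0323, 0.197]
orientation: [3.138, -0.101, 0.003]
wrist_force: [-0.8, 0.7, -0.3]
grip_width: 0.0555
gripper_force: 29.9
```

```bash
python3 -m crank '{"rotation":[[0,0,0],[0,0,0],[0,0,0],[0,0,0],[0,0,0],[0,0,0],[0,0,0],[0,0,0],[0,0,0],[0,0,0],[0,0,0],[0,0,0]],"slide":[[-0.05,-0.1,0.3],[-0.05,-0.1,0.6],[-0.05,-0.1,0.9],[-0.05,-0.1,1.2],[-0.05,-0.1,1.6],[-0.05,-0.1,2.0],[-0.05,-0.1,2.4],[-0.05,-0.1,2.8],[-0.05,-0.1,3.2],[-0.05,-0.1,3.6],[-0.05,-0.1,3.8],[-0.05,-0.1,3.8]],"grip":[-1,-1,-1,-1,-1,-1,-1,-1,-1,-1,-1,-1]}'
python3 -m crank '{"rotation":[[0,0,0],[0,0,0],[0,0,0]],"slide":[[0,0,0.1],[0,0,0.2],[0,0,0.2]],"grip":[-1,-1,-1]}'
```

```text
clock: 27.87
eef_pos: [0.5395, 0.0339, 0.16]
orientation: [3.138, -0.099, 0.002]
wrist_force: [-9.9, -1.4, 21.9]
grip_width: 0.0554
gripper_force: 30.8
clock: 28.12
eef_pos: [0.5398, 0.0339, 0.1597]
orientation: [3.138, -0.099, 0.003]
wrist_force: [-16.2, -0.2, 35.8]
grip_width: 0.0554
gripper_force: 31.4
```

Force jumped to 36 N, probably the follower bottoming or the lid jamming. I'll ease off, release and look.

```bash
python3 -m crank '{"rotation":[[0,0,0],[0,0,0],[0,0,0],[0,0,0],[0,0,0],[0,0,0],[0,0,0],[0,0,0],[0,0,0],[0,0,0],[0,0,0]],"slide":[[0,0,-0.2],[0,0,-0.3],[0,0,-0.3],[0,0,-0.3],[0,0,-0.3],[0,0,-1.3],[0,0,-4],[0,0,-8],[0,0,-11],[0,0,-11],[0,0,-11]],"grip":[-1,-1,0.7,0.7,0.7,0.7,0.7,0.7,0.7,0.7,0.7]}'
python3 mag.py
```

```text
clock: 29.03
eef_pos: [0.5403, 0.0342, 0.2688]
orientation: [3.138, -0.099, 0.009]
wrist_force: [0.1, -0.8, -0.4]
grip_width: 0.079
gripper_force: 0.0
diff to w6 8.094583333333333
```

View pics/mgA.png

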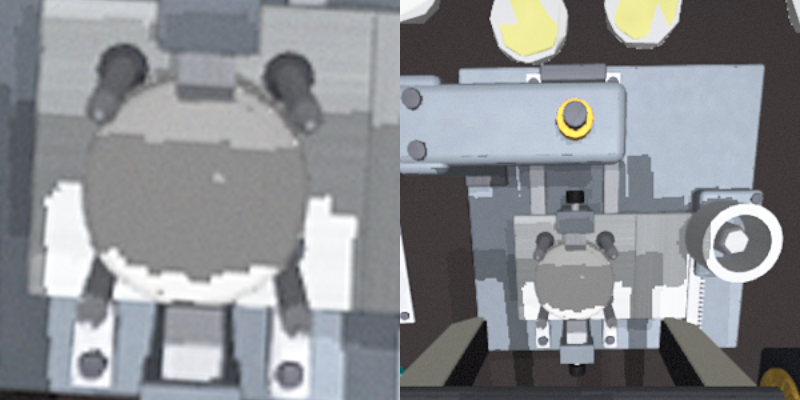

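It looks latched. I'll make a confirming press with closed fingertips to about 3 mm below the latches.

```bash
python3 -m crank '{"rotation":[[0,0,0],[0,0,0],[0,0,0],[0,0,0],[0,0,0],[0,0,0],[0,0,0],[0,0,0],[0,0,0],[0,0,0],[0,0,0],[0,0,0],[0,0,0],[0,0,0]],"slide":[[-0.15,0,0],[-0.15,0,0],[-0.15,0,0],[-0.15,0,0],[-0.15,0,3],[-0.15,0,6],[-0.15,0,8],[-0.15,0,8.8],[-0.15,0,9.2],[-0.15,0,9.4],[-0.15,0,9.4],[-0.15,0,9.4],[-0.15,0,9.4],[-0.15,0,9.4]],"grip":[-1,-1,-1,-1,-1,-1,-1,-1,-1,-1,-1,-1,-1,-1]}'
python3 -m crank '{"rotation":[[0,0,0],[0,0,0],[0,0,0],[0,0,0],[0,0,0]],"slide":[[0,0,0.1],[0,0,0.2],[0,0,0.3],[0,0,0.4],[0,0,0.4]],"grip":[-1,-1,-1,-1,-1]}'
```

```text
clock: 30.25
eef_pos: [0.5381, 0.0341, 0.1728]
orientation: [3.138, -0.099, 0.004]
wrist_force: [-0.0, 0.3, 1.1]
grip_width: 0.0003
gripper_force: 0.0
clock: 30.67
eef_pos: [0.5378, 0.0341, 0.1685]
orientation: [3.138, -0.099, 0.002]
wrist_force: [-1.4, 0.1, 5.4]
grip_width: 0.0004
gripper_force: 3.1
```

```bash
python3 -m crank '{"rotation":[[0,0,0],[0,0,0],[0,0,0]],"slide":[[0,0,0.1],[0,0,0.2],[0,0,0.2]],"grip":[-1,-1,-1]}'
```

```text
clock: 30.92
eef_pos: [0.5378, 0.0341, 0.1665]
orientation: [3.138, -0.099, 0.002]
wrist_force: [-1.8, 0.6, 5.3]
grip_width: 0.0003
gripper_force: 3.0
```

The fourth lid is down. Now I look over the collar for the hex angle.

```bash
python3 -m crank '{"rotation":[[0,0,0],[0,0,0],[0,0,0],[0,0,0],[0,0,0],[0,0,0],[0,0,0],[0,0,0],[0,0,0]],"slide":[[0,0,-4],[0,0,-8],[0,0,-10.5],[2.9,11.6,-10.5],[2.9,11.6,-10.5],[2.9,11.6,-10.5],[2.9,11.6,-10.5],[2.9,11.6,-10.5],[2.9,11.6,-10.5]],"grip":[-1,-1,-1,-1,-1,-1,-1,-1,-1]}'
cat > hex.py <<'E'
from h import *
c=cam('wrist');s=r.sense();print(s['eef_pos'].round(4),s['joint_pos'].round(2))
save('wrist','hx.png');im=cv2.imread('pics/raw_hx.png')
x0,y0=.560,-.084
for z,nm in((.086,'ring'),(.076,'hex')):
    A=rect(im,c,z,x0-.035,x0+.035,y0-.035,y0+.035,.0002)
    cv2.imwrite('pics/%s.png'%nm,A)
    g=cv2.cvtColor(A,cv2.COLOR_BGR2GRAY)
    for row in range(10,350,20 if nm=='hex' else 1000): pass
    sm=cv2.resize(g,(35,35),interpolation=cv2.INTER_AREA)
    if nm=='hex':
        for q in sm[5:30,3:32]: print(' '.join('%3d'%v for v in q))
E
python3 hex.py
```

```text
clock: 31.67
eef_pos: [0.5588, -0.0832, 0.2705]
orientation: [3.139, -0.101, -0.001]
wrist_force: [-0.1, 0.4, -0.3]
grip_width: 0.0006
gripper_force: 0.0
[ 0.5588 -0.0832  0.2705] [-0.24  0.05  1.63 -0.    1.46  1.4 ]
142 139 135 129 123 106 100 104 105 116 132 148 164 165 160 158 154 139 120 110 105 108 108 115 117 116 117 115 106
174 173 180 182 163 109 102 123 154 172 176 177 175 176 178 175 179 178 173 160 129 108 106 107 115 114 113 114 106
151 152 157 187 118 107 148 172 177 172 176 176 182 184 178 175 182 176 173 176 176 153 119 106 107 114 113 114 104
134 146 162 137 112 158 174 175 175 173 174 176 169 167 164 164 173 177 178 176 176 176 169 133 105 115 115 111 101
133 149 155 125 166 175 172 179 176 163 132 109  97  93  94  93 106 128 164 179 176 174 175 173 130 109 115 111 100
133 152 141 149 159 159 152 169 121  93  89  90  93  94  95  94  92  89  93 123 169 190 176 176 169 124 115 112  97
132 141 146 148 141 135 138 100  86  89  91  95  94  96  96  95  94  92  91  89 101 148 177 173 175 163 108 102  91
133 144 163 165 153 132 117  82  89  89  93  95  97  96  97  96  93  9
[... 1317 characters left out ...]
  74
235 168 160 153 130 102 103 103 106 103 106 104 107 106 106 106 104 104 104 102 103 100 101 129 136 134 135 139  70
242 202 158 147 135 122 103 102 103 104 105 105 103 105 105 104 105 103 103 102 102 100 119 136 136 134 132 133  60
242 236 155 131 134 134 119 102 103 104 106 103 105 104 104 106 104 103 103 102 100 113 131 133 135 136 118 102  48
248 250 209 137 134 137 134 116 103 103 105 103 105 104 106 105 106 104 103 103 112 134 137 134 133 125 109 102  50
249 249 250 199 136 135 134 135 126 110 106 103 103 104 105 105 106 103 109 123 131 135 135 136 127 106 106 108  49
249 248 249 247 173 130 133 136 135 132 128 120 114 114 109 113 118 125 133 135 137 133 133 144 146 144 145 103  40
```

Run:
```python
from h import *
from scipy.optimize import least_squares
g=cv2.GaussianBlur(cv2.imread('pics/hex.png',0),(5,5),0)
yy,xx=np.mgrid[:g.shape[0],:g.shape[1]]
m=((g>107)&(np.hypot(xx-170,yy-178)<55)).astype(np.uint8)
k,l,st,ce=cv2.connectedComponentsWithStats(m);i=1+np.argmax(st[1:,4]);cx,cy=ce[i];print('hex',st[i],'world',.595-cy*.0002,-.049-cx*.0002)
cs,_=cv2.findContours((l==i).astype(np.uint8),cv2.RETR_EXTERNAL,cv2.CHAIN_APPROX_NONE);P=cs[0][:,0]-[cx,cy]
th=np.arctan2(-P[:,0],-P[:,1]);rr=np.hypot(*P.T)   # angle from +x world toward +y
G=np.linspace(-np.pi,np.pi,720);o=np.argsort(th);R=np.interp(G,th[o],rr[o],period=2*np.pi)
print('vertex angle mod 60',np.degrees(np.angle((R*np.exp(6j*G)).sum()))/6, abs((R*np.exp(6j*G)).mean())/R.mean())
g=cv2.GaussianBlur(cv2.imread('pics/ring.png',0),(5,5),0)
# inner edge: outward rays, strongest rise between r 15..24 mm
for lo,hi,sg,nm in((15,24,1,'inner'),(24,31,-1,'outer')):
    q0=np.array([175.,175.])
    for it in range(4):
        pts=[]
        for a in np.radians(np.arange(0,360,4)):
            rr=np.arange(lo*5,hi*5);v=g[np.clip((q0[1]+rr*np.sin(a)).astype(int),0,g.shape[0]-1),np.clip((q0[0]+rr*np.cos(a)).astype(int),0,g.shape[1]-1)].astype(float)
            d=sg*(v[6:]-v[:-6]);j=d.argmax()
            if d[j]>15: pts.append(q0+(rr[j]+3)*np.array([np.cos(a),np.sin(a)]))
        pts=np.array(pts);f=least_squares(lambda q:np.hypot(pts[:,0]-q[0],pts[:,1]-q[1])-q[2],[*q0,100],loss='soft_l1',f_scale=2).x;q0=f[:2]
    print(nm,len(pts),'world',.595-f[1]*.0002,-.049-f[0]*.0002,'r mm',f[2]*.2)
go([.54,.16,.30],-3.6)
```

```text
hex [ 129  137   85   82 4939] world 0.5594604170884794 -0.0830642640210569
vertex angle mod 60 -21.02579710741157 0.02944295931530462
inner 90 world 0.5587406989710619 -0.08326776641689625 r mm 20.291635284064327
outer 67 world 0.558850444611537 -0.08354524906266791 r mm 27.43719962818126
slide [-3.4, -24.09, -2.98] rot [0.001, 0.0, -0.0]
```

Collar centre is (0.5588, -0.0834) and its radii match the given sizes. The hex flats face about +9° mod 60. Now I look at the crank.

```bash
python3 -m crank '{"rotation":[[0,0,0],[0,0,0],[0,0,0],[0,0,0],[0,0,0],[0,0,0],[0,0,0],[0,0,0],[0,0,0],[0,0,0],[0,0,0]],"slide":[[-4.2,-10,-3],[-4.2,-28.6,-3],[-4.2,-28.6,-3],[-4.2,-28.6,-3],[-4.2,-28.6,-3],[-4.2,-28.6,-3],[-4.2,-28.6,-3],[-4.2,-28.6,-3],[-4.2,-28.6,-3],[-4.2,-28.6,-3],[-4.2,-28.6,-3]],"grip":[0.2,0.2,0.2,0.2,0.2,0.2,0.2,0.2,0.2,0.2,0.2]}'
python3 - <<'E'
from h import *
c=cam('wrist');save('wrist','ck.png');im=cv2.imread('pics/raw_ck.png')
A=rect(im,c,.119,.49,.64,.15,.25,.00025);B=rect(im,c,.148,.49,.64,.15,.25,.00025)
cv2.imwrite('pics/ckA.png',np.hstack([A,B])[:600,:800])
E
```

```text
clock: 32.63
eef_pos: [0.5349, 0.2042, 0.3]
orientation: [3.137, -0.099, -0.0]
wrist_force: [-0.2, -0.3, -1.1]
grip_width: 0.0557
gripper_force: 0.0
```

View pics/ckA.png

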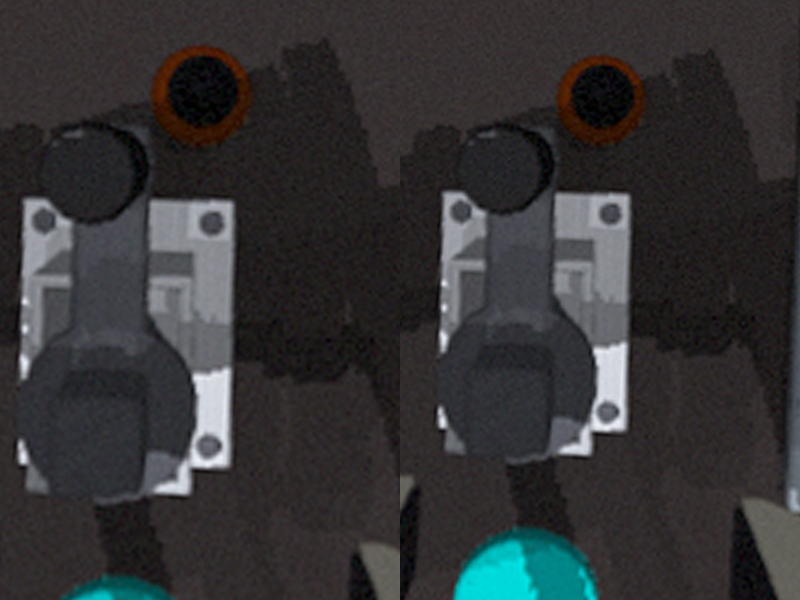

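The block top reads about (0.530, 0.225) and the handle about (0.598, 0.224), with yaw about 0. I move over it and check the block edges numerically.

```bash
python3 -m crank '{"rotation":[[0,0,-0.045],[0,0,-0.045],[0,0,-0.045],[0,0,-0.045]],"slide":[[-0.6,-2,5],[-0.6,-2,5],[-0.6,-2,5],[-0.6,-2,5]],"grip":[0.2,0.2,0.2,0.2]}'
python3 - <<'E'
from h import *
c=cam('wrist');s=r.sense();print(s['eef_pos'].round(4),s['orientation'].round(3));save('wrist','cl.png');im=cv2.imread('pics/raw_cl.png')
A=rect(im,c,.119,.505,.555,.20,.25,.0002)
g=cv2.cvtColor(A,cv2.COLOR_BGR2GRAY)
sm=cv2.resize(g,(25,25),interpolation=cv2.INTER_AREA)
for q in sm: print(' '.join('%3d'%v for v in q))
print()
A=rect(im,c,.148,.575,.62,.20,.25,.0002)
g=cv2.cvtColor(A,cv2.COLOR_BGR2GRAY)
sm=cv2.resize(g,(25,22),interpolation=cv2.INTER_AREA)
for q in sm: print(' '.join('%3d'%v for v in q))
E
```

```text
clock: 33.02
eef_pos: [0.5299, 0.224, 0.2494]
orientation: [3.138, -0.031, -0.004]
wrist_force: [-0.7, 0.1, -0.0]
grip_width: 0.0558
gripper_force: 0.0
[0.5299 0.224  0.2494] [ 3.138 -0.031 -0.004]
 95 103 100 101  49  56  57  58  66  51  49  48  51  51  49  49  48  50  49  47  82 104 105 105  76
 98 104 101  62  48  49  50  51  54  51  49  49  50  51  51  49  50  47  50  48  53 101 103 105  71
100 104  83  47  49  49  50  48  49  50  49  47  51  50  51  49  50  50  47  49  46  68 104 104  70
100 104  60  49  50  50  49  44  41  39  42  40  39  41  40  39  44  48  49  50  50  50 102 105  70
 98  95  49  47  49  49  49  37  38  37  37  37  36  36  37  36  35  47  47  49  48  45 133 108  67
 99  74  47  48  47  49  46  36  37  38  40  39  39  39  36  37  36  45  49  48  49  45 107 106  64
 98  59  48  49  48  49  42  38  37  37  39  38  37  39  37  38  37  40  49  48  47  47  71 181 101
 96  56  47  48  48  49  41  43  43  43  44  45  44  44  44  44  42  40  47  49  47  46  59 199 110
 96  54  48  48  49  48  45  48  48  51  49  48  47  47  48  48  47  45  46  48  47  47  65 209 111
 9
[... 3098 characters left out ...]

 32  31 137 103  81 136 160 133  96  31  31  31  35  30  29  43  88 143 143 163 109  99 151  72  33
 32  32 136  82  71 108 163 155 102  68  62  48  47  60  71  73  90 141 144 154  75  70 126  68  30
 32  31 137 143 125 160 163 155  99  70  74  75  74  76  73  72  90 141 144 162 123 107 154  63  32
 33  32 141 158 160 160 156 149  93  70  73  74  73  75  73  72  92 141 144 162 160 156 150  59  29
 30  29 136 145 154 136  87  84  68  70  72  75  73  75  72  71  72  91  91 122 144 140 137  53  30
 27  29 122 135 126  89  82  82  67  71  74  75  73  74  73  71  68  82  81  87 133 138 137  49  29
 28  29 127 136 120 112 112 111  79  70  73  73  72  73  73  71  76  95  93  91 106 138 137  50  30
```

The block centre is (0.529, 0.226) and the handle (0.599, 0.225), 70 mm apart as given, with crank yaw about 0°. Grasping the block.

```bash
python3 -m crank '{"rotation":[[0,0,-0.01],[0,0,-0.01],[0,0,-0.01],[0,0,-0.01],[0,0,-0.01],[0,0,-0.01],[0,0,-0.01],[0,0,-0.01],[0,0,-0.01],[0,0,-0.01],[0,0,-0.01],[0,0,-0.01],[0,0,-0.01]],"slide":[[0,-0.2,3],[0,-0.2,5.5],[0,-0.2,7.2],[0,-0.2,7.5],[0,-0.2,7.5],[0,-0.2,7.5],[0,-0.2,7.5],[0,-0.2,7.5],[0,-0.2,7.5],[0,-0.2,7.5],[0,-0.2,7.5],[0,-0.2,7.5],[0,-0.2,7.5]],"grip":[0.2,0.2,0.2,0.2,0.2,-1,-1,-1,-1,-1,-1,-1,-1]}'
```

```text
clock: 34.15
eef_pos: [0.5308, 0.2269, 0.1759]
orientation: [3.14, -0.013, 0.002]
wrist_force: [-0.8, -0.7, 5.1]
grip_width: 0.0239
gripper_force: 30.0
```

```bash
python3 -m crank '{"rotation":[[0,0,0],[0,0,0],[0,0,0],[0,0,0],[0,0,0],[0,0,0],[0,0,-0.05],[0,0,-0.1],[0,0,-0.17],[0,0,-0.17],[0,0,-0.17],[0,0,-0.17],[0,0,-0.17],[0,0,-0.17],[0,0,-0.17],[0,0,-0.17],[0,0,-0.17]],"slide":[[0,0,-1],[0,0,-3],[0,0,-6],[0,0,-9.5],[0,0,-13],[0,0,-13.8],[0.5,4,-13.8],[0.9,8,-13.8],[1.3,12,-13.8],[1.7,16,-13.8],[2.1,20,-13.8],[2.5,24,-13.8],[2.9,28,-13.8],[3.2,30.9,-13.8],[3.2,30.9,-13.8],[3.2,30.9,-13.8],[3.2,30.9,-13.8]],"grip":[-1,-1,-1,-1,-1,-1,-1,-1,-1,-1,-1,-1,-1,-1,-1,-1,-1]}'
```

```text
clock: 35.57
eef_pos: [0.5595, -0.0816, 0.3129]
orientation: [3.131, 0.253, -0.002]
wrist_force: [-1.3, 0.8, -3.4]
grip_width: 0.0238
gripper_force: 30.0
```

```bash
python3 -m crank '{"rotation":[[0,0,0],[0,0,0],[0,0,0],[0,0,0],[0,0,0],[0,0,0]],"slide":[[0.1,0.1,1],[0.1,0.1,3],[0.1,0.1,4.5],[0.1,0.1,5.2],[0.1,0.1,5.2],[0.1,0.1,5.2]],"grip":[-1,-1,-1,-1,-1,-1]}'
```

```text
clock: 36.07
eef_pos: [0.5609, -0.0821, 0.2614]
orientation: [3.13, 0.256, -0.001]
wrist_force: [0.3, 0.3, -1.9]
grip_width: 0.0239
gripper_force: 30.0
```

```bash
python3 -m crank '{"rotation":[[0,0,0],[0,0,0],[0,0,0],[0,0,0],[0,0,0],[0,0,0],[0,0,0]],"slide":[[-0.03,0.05,0.3],[-0.03,0.05,0.6],[-0.03,0.05,0.9],[-0.03,0.05,1.2],[-0.03,0.05,1.5],[-0.03,0.05,1.8],[-0.03,0.05,1.8]],"grip":[-1,-1,-1,-1,-1,-1,-1]}'
```

```text
clock: 36.65
eef_pos: [0.5608, -0.0836, 0.2431]
orientation: [3.13, 0.253, -0.0]
wrist_force: [1.1, 0.9, -3.5]
grip_width: 0.0236
gripper_force: 30.0
```

```bash
python3 -m crank '{"rotation":[[0,0,0],[0,0,0],[0,0,0],[0,0,0],[0,0,0],[0,0,0],[0,0,0]],"slide":[[0,0,0.4],[0,0,0.8],[0,0,1.2],[0,0,1.6],[0,0,2.0],[0,0,2.4],[0,0,2.4]],"grip":[-1,-1,-1,-1,-1,-1,-1]}'
```

```text
clock: 37.23
eef_pos: [0.5608, -0.0835, 0.2188]
orientation: [3.13, 0.254, -0.0]
wrist_force: [4.1, -0.4, -3.7]
grip_width: 0.0238
gripper_force: 30.0
```

The crank slid onto the hex. I seat it fully, release, and rise.

```bash
python3 -m crank '{"rotation":[[0,0,0],[0,0,0],[0,0,0],[0,0,0],[0,0,0],[0,0,0],[0,0,0],[0,0,0],[0,0,0],[0,0,0],[0,0,0]],"slide":[[0,0,0.2],[0,0,0.35],[0,0,0.35],[0,0,0.35],[0,0,0.35],[0,0,0.35],[0,0,-2],[0,0,-5],[0,0,-8],[0,0,-8],[0,0,-8]],"grip":[-1,-1,-1,0.1,0.1,0.1,0.1,0.1,0.1,0.1,0.1]}'
python3 - <<'E'
from h import *
from scipy.optimize import least_squares
c=cam('wrist');s=r.sense();print(s['eef_pos'].round(4));save('wrist','cs.png');im=cv2.imread('pics/raw_cs.png')
p=np.array([.6296,-.072])
A=rect(im,c,.188,p[0]-.03,p[0]+.03,p[1]-.03,p[1]+.03,.0002)
sm=cv2.resize(cv2.cvtColor(A,cv2.COLOR_BGR2GRAY),(30,30),interpolation=cv2.INTER_AREA)
for q in sm: print(' '.join('%3d'%v for v in q))
go([.6296,-.072,.27],86.4)
E
```

```text
clock: 38.15
eef_pos: [0.5619, -0.0838, 0.3028]
orientation: [3.128, 0.253, 0.007]
wrist_force: [-0.0, 0.0, -0.8]
grip_width: 0.0507
gripper_force: 0.0
[ 0.5619 -0.0838  0.3028]
196 195 192 192 191 192 192 193 193 193 195 196 195 197 198 199 197 194 197 198 198 199 198 198 200 198 196 196 162  59
194 194 193 193 194 193 193 194 198 196 196 197 196 198 197 197 194 193 198 199 198 199 199 198 200 198 194 196 157  57
193 193 193 192 193 194 194 193 197 197 194 194 196 197 197 196 196 195 198 199 198 199 198 199 200 199 197 197 150  58
195 195 195 192 192 192 194 193 196 194 192 193 192 194 198 198 196 194 196 197 197 199 201 199 198 198 198 199 144  57
196 197 194 193 192 193 195 194 194 195 194 193 191 196 198 197 196 198 197 198 198 199 200 200 200 199 199 200 138  58
194 196 195 194 184 138 166 185 183 195 194 195 195 198 198 197 198 201 199 197 198 199 200 198 200 202 200 199 129  57
194 196 195 194 181 123 123 122 135 170 197 199 198 199 200 199 199 201 201 199 197 198 200 198 199 201 199 199 123  58
194 195 194 194 148 123 124 124 126 156 189 193 192 198 201 200 200 199 200 201 19
[... 2030 characters left out ...]
 87  82  69  87  92  93  94  96 102  81  34  34
122 123 122 124 125 123 123 124 125 124 123 111  95  73  86  87  86  87  85  77  70  92 101  99  97  94  91  77  35  36
123 123 123 124 124 124 123 123 124 124 124 117  95  72  86  88  86  85  79  77  71  96 113 114 114  91  77  81  34  36
124 123 122 122 118 121 117 119 117 121 124 112  89  72  85  86  87  86  76  75  72  90 114 113 112  76  74  71  37  34
119 117 113 109 108 102 103  97 107 108 108 104  87  72  81  87  87  81  77  76  75  76 109 113 112  99  88  84  29  28
190 184 166 168 164 160 157 155 153 148 145 138 107  80  79  87  86  78  76  77  76  80 121  99  89  90 105  82  29  31
slide [6.95, -0.05, 3.07] rot [0.003, 0.001, -1.346]
```

The handle top measures (0.629, -0.073), so the crank is seated. I move over it, turned so the fingers close along x.

```bash
python3 -m crank '{"rotation":[[0,0,-0.12],[0,0,-0.24],[0,0,-0.36],[0,0,-0.48],[0,0,-0.6],[0,0,-0.72],[0,0,-0.84],[0,0,-0.96],[0,0,-1.08],[0,0,-1.2],[0,0,-1.346],[0,0,-1.346],[0,0,-1.346],[0,0,-1.346]],"slide":[[1,0,0],[2,0,0],[3,0,0],[4,0,0],[5,0,0],[6,0,0],[7,-0.05,0],[7,-0.05,0],[7,-0.05,0],[7,-0.05,0],[7,-0.05,0],[7,-0.05,0],[7,-0.05,0],[7,-0.05,0]],"grip":[0.1,0.1,0.1,0.1,0.1,0.1,0.1,0.1,0.1,0.1,0.1,0.1,0.1,0.1]}'
python3 -c "
from h import *
go([.630,-.072,.222],86.4);print(r.sense()['joint_pos'].round(2))"
```

```text
clock: 39.37
eef_pos: [0.6294, -0.0716, 0.2987]
orientation: [2.294, 2.146, -0.004]
wrist_force: [-0.2, -0.4, -0.3]
grip_width: 0.0509
gripper_force: 0.0
slide [-0.02, 0.07, 7.67] rot [-0.001, 0.002, -0.004]
[-0.19  0.22  1.39 -0.    1.53 -0.13]
```

```bash
python3 -m crank '{"rotation":[[0,0,0],[0,0,0],[0,0,0],[0,0,0],[0,0,0],[0,0,0],[0,0,0],[0,0,0],[0,0,0],[0,0,0],[0,0,0]],"slide":[[0,0,2],[0,0,5],[0,0,7],[0,0,7.6],[0,0,7.6],[0,0,7.6],[0,0,7.6],[0,0,7.6],[0,0,7.6],[0,0,7.6],[0,0,7.6]],"grip":[0.1,0.1,0.1,0.1,0.1,-0.6,-0.6,-0.6,-0.6,-0.6,-0.6]}'
```

```text
clock: 40.28
eef_pos: [0.6304, -0.0719, 0.2252]
orientation: [2.288, 2.148, -0.0]
wrist_force: [-1.0, -0.4, 5.0]
grip_width: 0.0238
gripper_force: 29.9
```

Run:
```python
import numpy as np
yaw=np.radians(86.4);t0=np.radians(9);xt=np.array([np.cos(yaw),np.sin(yaw)]);yt=np.array([np.sin(yaw),-np.cos(yaw)])
for k in range(1,21):
    t=t0-np.radians(18*k);d=7.0*np.array([np.cos(t)-np.cos(t0),np.sin(t)-np.sin(t0)])
    print('[%.1f,%.1f,0]'%(d@xt,d@yt),end=',')
```

```text
[-2.2,0.1,0],[-4.3,-0.4,0],[-6.2,-1.6,0],[-7.6,-3.3,0],[-8.4,-5.3,0],[-8.5,-7.5,0],[-8.0,-9.6,0],[-6.8,-11.5,0],[-5.1,-12.9,0],[-3.1,-13.7,0],[-0.9,-13.8,0],[1.3,-13.3,0],[3.1,-12.1,0],[4.5,-10.4,0],[5.3,-8.4,0],[5.4,-6.2,0],[4.9,-4.1,0],[3.7,-2.2,0],[2.0,-0.8,0],[0.0,-0.0,0],
```

```bash
python3 -m crank '{"rotation":[[0,0,0],[0,0,0],[0,0,0],[0,0,0],[0,0,0]],"slide":[[-1.1,0.1,0],[-2.2,0.1,0],[-3.3,-0.1,0],[-4.3,-0.4,0],[-4.3,-0.4,0]],"grip":[-0.6,-0.6,-0.6,-0.6,-0.6]}'
```

```text
clock: 40.7
eef_pos: [0.6228, -0.116, 0.2249]
orientation: [2.29, 2.148, -0.002]
wrist_force: [-2.1, 0.8, 7.4]
grip_width: 0.0235
gripper_force: 30.0
```

```bash
python3 -m crank '{"rotation":[[0,0,0],[0,0,0],[0,0,0],[0,0,0],[0,0,0],[0,0,0],[0,0,0],[0,0,0],[0,0,0],[0,0,0],[0,0,0],[0,0,0],[0,0,0],[0,0,0],[0,0,0],[0,0,0],[0,0,0],[0,0,0],[0,0,0]],"slide":[[-1.9,-1.2,0],[-3.3,-2.9,0],[-4.1,-4.9,0],[-4.2,-7.1,0],[-3.7,-9.2,0],[-2.5,-11.1,0],[-0.8,-12.5,0],[1.2,-13.3,0],[3.4,-13.4,0],[5.6,-12.9,0],[7.4,-11.7,0],[8.8,-10.0,0],[9.6,-8.0,0],[9.7,-5.8,0],[9.2,-3.7,0],[8.0,-1.8,0],[6.3,-0.4,0],[4.3,0.4,0],[4.3,0.4,0]],"grip":[-0.6,-0.6,-0.6,-0.6,-0.6,-0.6,-0.6,-0.6,-0.6,-0.6,-0.6,-0.6,-0.6,-0.6,-0.6,-0.6,-0.6,-0.6,-0.6]}'
```

```text
clock: 42.28
eef_pos: [0.631, -0.0752, 0.225]
orientation: [2.29, 2.146, -0.002]
wrist_force: [-1.4, -0.7, 8.6]
grip_width: 0.0236
gripper_force: 30.0
```

Second turn.

```bash
python3 -m crank '{"rotation":[[0,0,0],[0,0,0],[0,0,0],[0,0,0],[0,0,0],[0,0,0],[0,0,0],[0,0,0],[0,0,0],[0,0,0],[0,0,0],[0,0,0],[0,0,0],[0,0,0],[0,0,0],[0,0,0],[0,0,0],[0,0,0],[0,0,0],[0,0,0]],"slide":[[-2.2,0.1,0],[-4.3,-0.4,0],[-6.2,-1.6,0],[-7.6,-3.3,0],[-8.4,-5.3,0],[-8.5,-7.5,0],[-8.0,-9.6,0],[-6.8,-11.5,0],[-5.1,-12.9,0],[-3.1,-13.7,0],[-0.9,-13.8,0],[1.3,-13.3,0],[3.1,-12.1,0],[4.5,-10.4,0],[5.3,-8.4,0],[5.4,-6.2,0],[4.9,-4.1,0],[3.7,-2.2,0],[2.0,-0.8,0],[0,0,0]],"grip":[-0.6,-0.6,-0.6,-0.6,-0.6,-0.6,-0.6,-0.6,-0.6,-0.6,-0.6,-0.6,-0.6,-0.6,-0.6,-0.6,-0.6,-0.6,-0.6,-0.6]}'
```

```text
clock: 43.95
eef_pos: [0.631, -0.0717, 0.2247]
orientation: [2.288, 2.151, -0.001]
wrist_force: [-9.0, 2.2, 5.2]
grip_width: 0.0231
gripper_force: 30.1
```

```bash
python3 -m crank '{"rotation":[[0,0,0],[0,0,0],[0,0,0],[0,0,0],[0,0,0],[0,0,0]],"slide":[[-2.2,0.1,0],[-4.3,-0.4,0],[-6.2,-1.6,0],[-7.6,-3.3,0],[-8.4,-5.3,0],[-8.4,-5.3,0]],"grip":[-0.6,-0.6,-0.6,-0.6,-0.6,-0.6]}'
```

```text
clock: 44.45
eef_pos: [0.5697, -0.1537, 0.2243]
orientation: [2.291, 2.148, -0.002]
wrist_force: [-1.4, 2.6, 1.8]
grip_width: 0.0234
gripper_force: 30.0
```

```bash
python3 -m crank '{"rotation":[[0,0,0],[0,0,0],[0,0,0],[0,0,0],[0,0,0]],"slide":[[-0.1,-1.1,0],[-0.1,-2.2,0],[0.1,-3.3,0],[0.4,-4.3,0],[0.4,-4.3,0]],"grip":[-0.6,-0.6,-0.6,-0.6,-0.6]}'
```

```text
clock: 44.87
eef_pos: [0.5287, -0.146, 0.2249]
orientation: [2.288, 2.148, -0.002]
wrist_force: [-0.3, -2.5, 2.4]
grip_width: 0.0232
gripper_force: 30.0
```

```bash
python3 -m crank '{"rotation":[[0,0,0],[0,0,0],[0,0,0]],"slide":[[0.55,-1.0,0],[1.2,-1.9,0],[1.2,-1.9,0]],"grip":[-0.6,-0.6,-0.6]}'
```

```text
clock: 45.12
eef_pos: [0.5107, -0.1328, 0.225]
orientation: [2.288, 2.148, -0.003]
wrist_force: [-3.2, -3.0, 6.6]
grip_width: 0.0234
gripper_force: 30.0
```

```bash
python3 -m crank '{"rotation":[[0,0,0],[0,0,0],[0,0,0]],"slide":[[0.8,-0.75,0],[1.7,-1.4,0],[1.7,-1.4,0]],"grip":[-0.6,-0.6,-0.6]}'
```

```text
clock: 45.37
eef_pos: [0.4977, -0.1149, 0.2252]
orientation: [2.288, 2.148, -0.005]
wrist_force: [-7.7, -3.5, 10.6]
grip_width: 0.0236
gripper_force: 30.0
```

```bash
python3 -m crank '{"rotation":[[0,0,0],[0,0,0],[0,0,0]],"slide":[[1.0,-0.5,0],[2.0,-0.9,0],[2.0,-0.9,0]],"grip":[-0.6,-0.6,-0.6]}'
```

```text
clock: 45.62
eef_pos: [0.4905, -0.0936, 0.2252]
orientation: [2.288, 2.149, -0.002]
wrist_force: [-6.4, 0.1, 11.5]
grip_width: 0.0234
gripper_force: 30.0
```

```bash
python3 -m crank '{"rotation":[[0,0,0],[0,0,0],[0,0,0]],"slide":[[1.1,-0.15,0],[2.2,-0.2,0],[2.2,-0.2,0]],"grip":[-0.6,-0.6,-0.6]}'
```

```text
clock: 45.87
eef_pos: [0.4903, -0.0707, 0.2248]
orientation: [2.288, 2.15, -0.0]
wrist_force: [-3.6, 0.3, 9.4]
grip_width: 0.0237
gripper_force: 30.0
```

```bash
cat > ps.py <<'E'
from h import *
c=cam('wrist');save('wrist','ps.png');im=cv2.imread('pics/raw_ps.png')
print([w2px('wrist',p,c).round() for p in((.5385,.0335,.086),(.638,.027,.086))])
A=rect(im,c,.086,.45,.71,-.03,.10,.0005)
sm=cv2.resize(cv2.cvtColor(A,cv2.COLOR_BGR2GRAY),(26,52),interpolation=cv2.INTER_AREA)
for i,q in enumerate(sm): print('%.3f|'%(.71-.005*(i+.5)),' '.join('%3d'%v for v in q))
E
python3 ps.py
```

```text
[array([340.,  79.]), array([482.,  79.])]
0.708|   0   0   0   0   0   0   0   0   0   0   0   0   0   0   0   0   0   0   0   0   0   0   0   0   0   0
0.703|   0   0   0   0   0   0   0   0   0   0   0   0   0   0   0   0   0   0   0   0   0   0   0   0   7  47
0.698|   0   0   0   0   0   0   0   0   0   0   0   0   0   0   0   0   0   0   1  15  20  24  33  59 115 116
0.693|   0   0   0   0   0   0   0   0   0   0   0   0   0   9  36  63  91 112  93  71  50  51 145 201 201 200
0.688|   0   0   0   0   0   0   0   1  18  41  62  92 123 142 144 146 144 139  94  48  47 145 203 204 201 200
0.682|   0   0   0   0   0  35  82 104 112 114 116 121 124 125 127 130 130 125  83  47  94 203 205 209 204 202
0.677|   0   0   0   0   0  39  68  70  72  73  74  74  74  80  86  91  97  92  63  65 137 204 208 210 208 205
0.672|   0   0   0   0   0  33  50  51  52  53  54  55  57  57  58  59  60  57  52 109 154 206 207 209 210 207
0.667|   0   0   0   0   0  31  46  47  48  49  50  51  51  52  50  51  52  51  59 114 133 206 204 204 209 208
0.662|   0   0   0   0   0  34  44  57  69  48  45  47  47
[... 4014 characters left out ...]
48 223 160  87  88 136 153 154 108
0.477|   0   0  18 160 161 163 163 160 173 135 147 167 167 167 166 148 149 148 203 116  85  93 155 153 152 107
0.472|   0   0  29 159 161 162 163 163 186 182 168 164 165 166 162 148 149 149 141  83  87 104 151 151 151 113
0.467|   0   0  23  99 109 115 121 128 128 138 143 152 158 158 151 147 147 146 145 103  88 121 150 152 152 145
0.462|   0   0  15  48  48  49  49  49  49  48  49  49  53  55  55  58  61  67  50  47  51  81  92 100 106  93
0.457|   0   0  18  48  48  48  49  49  50  50  50  50  50  51  45  45  45  44  27  27  32  46  46  46  43  29
0.452|   0   0  21  48  48  48  49  49  49  49  50  50  50  50  45  45  45  39  28  27  37  45  46  45  39  27
```

The magazine now stands near (0.638, 0.027): the front knob is at x about 0.573, so it is at or nearly at the stop. I turn on gently until it resists.

```bash
python3 -m crank '{"rotation":[[0,0,0],[0,0,0],[0,0,0]],"slide":[[0.5,0.1,0],[1.1,0.2,0],[1.1,0.2,0]],"grip":[-0.6,-0.6,-0.6]}'
python3 -m crank '{"rotation":[[0,0,0],[0,0,0],[0,0,0]],"slide":[[0.5,0.15,0],[1.1,0.35,0],[1.1,0.35,0]],"grip":[-0.6,-0.6,-0.6]}'
```

```text
clock: 46.17
eef_pos: [0.4931, -0.0604, 0.2249]
orientation: [2.288, 2.15, -0.001]
wrist_force: [-4.3, 1.5, 8.8]
grip_width: 0.0236
gripper_force: 30.0
clock: 46.42
eef_pos: [0.4972, -0.0494, 0.225]
orientation: [2.289, 2.15, -0.001]
wrist_force: [-5.4, 3.1, 10.8]
grip_width: 0.0232
gripper_force: 30.0
```

```bash
cp pics/raw_ps.png pics/raw_ps1.png; python3 ps.py | sed -n '24,34p'; python3 -c "
from h import *
print(r.sense()['ft_torque'].round(2))"
```

```text
0.597|  53  54  55  55  53  75 162 225 226 138  84 153 180 182 182 181 152 111  86 181 246 251 244 249 250 249
0.592|  65  78  71  68  70  82 179 235 236 131  80 151 184 186 184 184 132  94  85 170 251 251 245 250 250 249
0.587|  63  89  91  94  99  86 198 242 239 174 102 114 105 131 129 129 164 129 100 168 250 251 233 205 213 208
0.583|  56 125 120 114 111 105 215 249 250 247 249 198  75 141 114  75 198 233 195 246 251 252 219 183 184 182
0.577|  62 166 166 168 168 169 215 244 245 246 249 250  60  44  32  58 218 249 251 247 252 252 215 184 184 182
0.573|  69 167 169 168 168 169 148  93 129 189 153 127  61  28  23  58 149 172 192 157 165 190 169 164 169 170
0.567|  75 168 168 169 169 170 170 168 195 243 177 160 120  65  64  68 127 137 200 155  83  93  86  88  88  86
0.562|  81 168 170 169 170 172 171 172 201 244 183 168 151 125  87 113 168 167 158 155 110 134 113 113 114 109
0.557|  91 168 170 170 170 173 173 171 202 245 176 172 166 141 123 150 170 160 161 153 114 126 113 113 113 112
0.552|  99 168 171 171 169 172 173 174 208 246 173 175 166 154 170 171 172 148 164 133 100 115  98 101 106 107
0.547| 102 169 171 171 172 173 172 173 212 247 167 174 169 162 170 174 175 136 166 124 110  93  93  94  94  94
[ 0.43  0.81 -0.04]
```

```bash
python3 -m crank '{"rotation":[[0,0,0],[0,0,0],[0,0,0]],"slide":[[0.4,0.25,0],[0.9,0.55,0],[0.9,0.55,0]],"grip":[-0.6,-0.6,-0.6]}'
```

```text
clock: 46.72
eef_pos: [0.5028, -0.0407, 0.225]
orientation: [-2.289, -2.151, 0.002]
wrist_force: [-9.7, 4.8, 15.3]
grip_width: 0.0234
gripper_force: 30.0
```

Run:
```python
from h import *
def P(pos,rv): return cam('wrist',dict(eef_pos=np.array(pos),orientation=np.array(rv)))
c6=P([.5407,.0337,.2716],[3.138,-.099,.009]); im6=cv2.imread('pics/raw_w6.png')
c7=P([.4972,-.0494,.225],[2.289,2.15,-.001]); im7=cv2.imread('pics/raw_ps.png')
for c,im,xr,yc in((c6,im6,(.44,.50),.037),(c7,im7,(.545,.605),.033)):
  for z in(.086,.1):
    A=rect(im,c,z,xr[0],xr[1],yc-.02,yc+.02,.0005)
    m=(cv2.cvtColor(A,cv2.COLOR_BGR2GRAY)<50).astype(np.uint8)
    k,l,st,ce=cv2.connectedComponentsWithStats(m)
    print(z,[(st[i,4],(xr[1]-ce[i][1]*.0005).round(4),(yc+.02-ce[i][0]*.0005).round(4),st[i].tolist()) for i in range(1,k) if st[i,4]>40])
```

```text
0.086 [(np.int32(827), np.float64(0.4731), np.float64(0.0315), [28, 26, 51, 54, 827]), (np.int32(43), np.float64(0.4662), np.float64(0.0206), [70, 58, 6, 20, 43]), (np.int32(83), np.float64(0.4631), np.float64(0.0252), [56, 68, 16, 13, 83]), (np.int32(110), np.float64(0.4566), np.float64(0.0234), [59, 78, 20, 16, 110]), (np.int32(77), np.float64(0.4569), np.float64(0.0306), [47, 80, 12, 14, 77]), (np.int32(173), np.float64(0.4566), np.float64(0.0456), [0, 83, 46, 9, 173])]
0.1 [(np.int32(50), np.float64(0.492), np.float64(0.0205), [68, 13, 11, 8, 50]), (np.int32(792), np.float64(0.4775), np.float64(0.0311), [30, 20, 48, 58, 792]), (np.int32(42), np.float64(0.4763), np.float64(0.027), [57, 42, 7, 11, 42]), (np.int32(41), np.float64(0.4739), np.float64(0.0211), [69, 43, 6, 19, 41]), (np.int32(69), np.float64(0.465), np.float64(0.0306), [48, 64, 11, 14, 69]), (np.int32(174), np.float64(0.4647), np.float64(0.0459), [0, 67, 46, 9, 174])]
0.086 [(np.int32(493), np.float64(0.5754), np.float64(0.0312), [30, 48, 27, 23, 493])]
0.1 [(np.int32(427), np.float64(0.5708), np.float64(0.0307), [32, 58, 25, 22, 427])]
```

Run:
```python
from h import *
def P(pos,rv): return cam('wrist',dict(eef_pos=np.array(pos),orientation=np.array(rv)))
save('wrist','ps3.png')
L=[(P([.4903,-.0707,.2248],[2.288,2.15,0]),'pics/raw_ps1.png'),(P([.4972,-.0494,.225],[2.289,2.15,-.001]),'pics/raw_ps.png'),(cam('wrist'),'pics/raw_ps3.png')]
s=r.sense();print(s['eef_pos'].round(4),s['wrist_force'].round(1))
for c,f in L:
    A=rect(cv2.imread(f),c,.095,.545,.605,.013,.053,.0005)
    m=(cv2.cvtColor(A,cv2.COLOR_BGR2GRAY)<50).astype(np.uint8)
    k,l,st,ce=cv2.connectedComponentsWithStats(m);i=1+np.argmax(st[1:,4])
    print(st[i],(.605-ce[i][1]*.0005).round(4),(.053-ce[i][0]*.0005).round(4))
```

```text
[ 0.5027 -0.0408  0.2251] [-9.1  4.4 14.5]
[ 31  54  29  28 515] 0.5724 0.0303
[ 31  54  26  23 449] 0.5725 0.0309
[ 32  54  25  23 440] 0.5726 0.0309
```

```bash
python3 -m crank '{"rotation":[[0,0,0],[0,0,0],[0,0,0],[0,0,0]],"slide":[[0.2,0.2,0],[0.5,0.4,0],[0.7,0.6,0],[0.7,0.6,0]],"grip":[-0.6,-0.6,-0.6,-0.6]}'
python3 - <<'E'
from h import *
save('wrist','ps4.png');c=cam('wrist')
A=rect(cv2.imread('pics/raw_ps4.png'),c,.095,.545,.605,.013,.053,.0005)
m=(cv2.cvtColor(A,cv2.COLOR_BGR2GRAY)<50).astype(np.uint8)
k,l,st,ce=cv2.connectedComponentsWithStats(m);i=1+np.argmax(st[1:,4])
print(st[i],(.605-ce[i][1]*.0005).round(4),(.053-ce[i][0]*.0005).round(4))
# crank axis check: flange circle / block top, block z .159
p=[.5605,-.083]
A=rect(cv2.imread('pics/raw_ps4.png'),c,.159,.52,.60,-.125,-.045,.0002)
sm=cv2.resize(cv2.cvtColor(A,cv2.COLOR_BGR2GRAY),(32,32),interpolation=cv2.INTER_AREA)
for i,q in enumerate(sm): print('%.4f|'%(.60-.0025*(i+.5)),' '.join('%3d'%v for v in q))
E
```

```text
clock: 47.1
eef_pos: [0.5087, -0.0339, 0.2251]
orientation: [-2.288, -2.15, 0.003]
wrist_force: [-12.7, 6.7, 16.5]
grip_width: 0.0235
gripper_force: 30.0
[ 32  54  25  21 387] 0.5726 0.0312
0.5988|  57  36  25  24  28  38  40  42  40  37  37  38  38  37  37  37  35  29  29  54  76  75  75  75  75  75  74  47  24  21  22  23
0.5962|  36  24  24  24  30  39  41  42  42  38  37  37  38  38  38  37  36  27  29  56  77  76  75  75  76  75  75  45  22  21  22  21
0.5938|  24  25  24  24  32  39  41  42  41  37  36  36  37  37  37  36  36  30  28  59  76  76  75  75  76  75  75  40  23  21  23  21
0.5912|  24  25  25  25  33  39  41  42  42  38  37  37  37  37  36  36  36  29  30  62  76  75  75  76  75  76  76  37  22  23  24  22
0.5887|  25  24  24  25  33  38  42  43  43  37  37  38  37  37  37  38  35  29  29  64  75  76  76  76  76  76  75  35  23  24  21  22
0.5862|  23  25  25  23  33  40  41  40  39  36  38  37  39  38  38  37  34  30  30  68  77  76  76  76  75  76  73  32  20  22  23  22
0.5837|  24  24  25  24  34  38  41  39  38  38  38  39  38  38  37  38  36  30  29  69  76  7
[... 2741 characters left out ...]
  24  24  24  21  23
0.5312| 100  95  50  54  58  60  62  62  60  57  61  52  42  30  28  24  22  22  19  41  79  77  77  77  77  69  25  24  22  21  23  23
0.5287| 110 109  49  55  58  60  62  62  61  57  89  99  98  97  96  95  92  87  81  78  78  77  78  77  77  66  21  24  24  23  22  22
0.5262| 110 105  48  55  59  60  62  62  62  57  91  98  97  97  98  98  96  94  92  84  77  78  77  76  77  64  22  23  23  25  24  24
0.5237|  41  33  49  56  58  61  62  62  61  56  55  73  76  72  68  64  60  58  57  67  78  78  77  77  77  60  21  24  25  24  21  23
0.5212|  19  24  50  55  59  61  62  63  61  56  48  55  57  58  57  58  57  57  57  69  77  77  77  76  77  58  22  22  23  24  24  22
```

The magazine doesn't move any further under growing resistance, so it's at the stop. I release the handle, rise and measure the crank's angle.

```bash
python3 -m crank '{"rotation":[[0,0,0],[0,0,0],[0,0,0],[0,0,0],[0,0,0],[0,0,0],[0,0,0],[0,0,0],[0,0,0],[0,0,0]],"slide":[[-0.2,-0.2,0],[-0.2,-0.2,0],[-0.2,-0.2,0],[-0.2,-0.2,0],[-0.2,-0.2,-2],[-0.2,-0.2,-5],[-0.2,-0.2,-8],[-0.2,-0.2,-9],[-0.2,-0.2,-9],[-0.2,-0.2,-9]],"grip":[0.1,0.1,0.1,0.1,0.1,0.1,0.1,0.1,0.1,0.1]}'
python3 - <<'E'
from h import *
c=cam('wrist');save('wrist','rl.png');im=cv2.imread('pics/raw_rl.png')
def show(z,x0,x1,y0,y1,n):
    A=rect(im,c,z,x0,x1,y0,y1,.0002)
    sm=cv2.resize(cv2.cvtColor(A,cv2.COLOR_BGR2GRAY),(n,n),interpolation=cv2.INTER_AREA)
    print('y: %.4f step %.4f'%(y1,(y1-y0)/n))
    for i,q in enumerate(sm): print('%.4f|'%(x1-(x1-x0)/n*(i+.5)),' '.join('%3d'%v for v in q))
show(.188,.48,.54,-.065,-.005,30)
show(.159,.53,.59,-.115,-.055,30)
E
```

```text
clock: 47.98
eef_pos: [0.507, -0.0369, 0.3134]
orientation: [2.289, 2.149, -0.001]
wrist_force: [-0.6, 0.1, -1.3]
grip_width: 0.0511
gripper_force: 0.0
y: -0.0050 step 0.0020
0.5390|  94  95  89  81  80  85  85  97  97  96 102 125 127  68  43  48  66  73  76  75  63  27  15  20  16  15  19  17  17  17
0.5370|  94  88  81  81  81  82  85  96  96  95  98 120 124  97  49  65  71  75  79  80  75  54  49  49  35  32  32  40  41  37
0.5350|  95  85  80  80  80  82  84  96  96  96  95 109 123  74  58  65  70  70  77  79  82  82  63  56  52  58  68  70  68  67
0.5330|  96  84  80  81  80  81  82  92  97  95  96  97  73  51  55  55  64  70  70  77  83  81  76  66  68  87  67  68  67  67
0.5310|  93  84  79  82  82  81  82  85  95  95  94  69  49  55  55  54  64  67  69  69  70  76  70  68  76 104  66  66  66  59
0.5290|  91  82  81  83  81  81  82  81  81  95  76  49  55  56  55  54  64  69  71  68  67  61  56  61  73  91  58  58  56  55
0.5270|  91  82  87  93  80  81  80  78  65  72  50  53  54  54  55  54  66  69  69  68  63 111 119  99  63  50  53  52  52  54
0.5250|  94  81  89  88  81  
[... 6077 characters left out ...]
  54  54  55  57  56  57  56  55  56  56  49  45  49  52  51
0.5390|  79  81  77  56  54  53  48  59  65  70  66  66  67  68  66  55  56  55  55  54  56  57  55  55  54  49  45  51  53  53
0.5370|  83  82  79  76  63  58  65  70  68  67  67  66  66  64  56  55  54  55  55  54  54  55  56  55  55  47  45  50  53  52
0.5350|  75  78  81  72  68  69 106  76  67  67  68  66  61  54  56  54  54  54  53  55  55  55  55  56  55  47  46  50  53  51
0.5330|  67  69  70  68  69  71 107  73  68  65  62  54  54  53  54  56  54  54  56  54  56  56  55  55  57  44  46  50  52  54
0.5310|  66  65  64  59  59  65  86  59  54  55  55  56  55  53  56  55  55  56  55  53  57  56  54  56  56  46  44  52  51  53
```

```bash
python3 -c "
from h import *
go([.5605,-.083,.3],137)"
```

```text
slide [-4.27, 5.69, 1.22] rot [-0.002, 0.001, -0.883]
```

```bash
python3 -m crank '{"rotation":[[0,0,-0.12],[0,0,-0.24],[0,0,-0.36],[0,0,-0.48],[0,0,-0.6],[0,0,-0.72],[0,0,-0.883],[0,0,-0.883],[0,0,-0.883],[0,0,-0.883],[0,0,-0.883]],"slide":[[-1,1.5,0],[-2,3,0],[-3,4.5,0],[-4.3,5.7,0.5],[-4.3,5.7,0.5],[-4.3,5.7,0.5],[-4.3,5.7,0.5],[-4.3,5.7,0.5],[-4.3,5.7,0.5],[-4.3,5.7,0.5],[-4.3,5.7,0.5]],"grip":[0.1,0.1,0.1,0.1,0.1,0.1,0.1,0.1,0.1,0.1,0.1]}'
python3 - <<'E'
from h import *
c=cam('wrist');s=r.sense();print(s['eef_pos'].round(4));save('wrist','bk.png');im=cv2.imread('pics/raw_bk.png')
# frame aligned to crank at 137 deg about p; rows: along arm (top = far), cols: left
def recta(z,p,a,L,mm=.0002):
    a=np.radians(a);ex=np.array([np.cos(a),np.sin(a)]);ey=np.array([-np.sin(a),np.cos(a)]);n=int(2*L/mm)
    src=np.float32([w2px('wrist',[*(p+L*(i*ex+j*ey)),z],c) for i,j in((1,1),(1,-1),(-1,-1),(-1,1))])
    return cv2.warpPerspective(im,cv2.getPerspectiveTransform(src,np.float32([[0,0],[n,0],[n,n],[0,n]])),(n,n))
def show(z,p,L,n):
    sm=cv2.resize(cv2.cvtColor(recta(z,np.array(p),137,L),cv2.COLOR_BGR2GRAY),(n,n),interpolation=cv2.INTER_AREA)
    for i,q in enumerate(sm): print('%5.1f|'%((L-2*L/n*(i+.5))*1000),' '.join('%3d'%v for v in q))
show(.159,[.5605,-.083],.024,24)
show(.188,[.5605-.0512,-.083+.0477],.02,20)
E
```

```text
clock: 48.95
eef_pos: [0.5605, -0.0832, 0.3074]
orientation: [-1.154, -2.921, 0.003]
wrist_force: [-0.6, -0.1, 0.2]
grip_width: 0.0511
gripper_force: 0.0
[ 0.5605 -0.0832  0.3074]
 23.0|  91 113  93  59  61  62  61  61  61  61  63  61  62  62  66  61  61  60  61  60  60 105 111 154
 21.0|  93 107  63  60  61  61  60  56  54  53  55  52  52  52  52  51  57  60  61  60  58  84 146 177
 19.0|  85  92  59  60  61  62  55  46  46  45  47  49  47  46  46  46  48  59  61  61  58  72 148 158
 17.0|  46  64  59  60  61  62  50  46  47  46  47  47  47  48  48  46  46  56  61  61  59  58 128 151
 15.0|  40  56  60  61  61  60  49  49  47  46  49  49  47  48  50  49  47  55  58  60  60  60  94 168
 13.0|  42  59  60  60  61  60  51  54  55  57  58  59  58  58  58  57  56  54  59  60  60  61  85 169
 11.0|  41  61  58  61  61  58  56  59  61  62  61  61  60  60  60  60  60  54  60  61  58  59  87 169
  9.0|  42  59  61  61  59  58  55  61  61  61  60  60  60  59  60  59  61  54  59  60  58  60  80 163
  7.0|  41  60  61  61  59  57  56  61  61  60  61  60  58  60  61  60  59  55  58  61  58  60  
[... 2591 characters left out ...]
 103
 -5.0| 184 183 169 165  85  76  81  81  82  81  80  79  75  62 143 179 177 135 104 104
 -7.0| 173 184 173 168 153  59  71  79  79  80  80  71  47  98 172 177 177 153 104 103
 -9.0| 171 181 179 169 162  95  80  66  62  60  62  63  98 119 179 177 176 174 136 102
-11.0| 170 172 181 176 162 105 123 123 115 117 128 132 111 117 177 178 176 177 161 110
-13.0| 170 168 176 176 167 110 128 132 131 130 131 131 112 119 178 177 175 176 176 153
-15.0| 170 169 168 175 168 106 125 131 130 129 131 131 115 119 180 178 175 175 177 162
-17.0| 168 168 167 173 169 110 126 130 131 128 131 130 119 118 178 177 177 177 177 174
-19.0| 168 167 167 167 167 110 125 130 131 128 130 130 121 106 175 175 177 178 175 175
```

The block is centred under the tool and aligned at about 138.5°. Grasping it and lifting.

```bash
python3 -m crank '{"rotation":[[0,0,-0.026],[0,0,-0.026],[0,0,-0.026],[0,0,-0.026],[0,0,-0.026],[0,0,-0.026],[0,0,-0.026],[0,0,-0.026],[0,0,-0.026],[0,0,-0.026],[0,0,-0.026],[0,0,-0.026]],"slide":[[0,0,3],[0,0,6],[0,0,8.3],[0,0,9.0],[0,0,9.0],[0,0,9.0],[0,0,9.0],[0,0,9.0],[0,0,9.0],[0,0,9.0],[0,0,9.0],[0,0,9.0]],"grip":[0.1,0.1,0.1,0.1,0.1,-1,-1,-1,-1,-1,-1,-1]}'
```

```text
clock: 50.0
eef_pos: [0.5615, -0.0839, 0.2202]
orientation: [1.113, 2.935, -0.003]
wrist_force: [-1.5, -1.5, 6.2]
grip_width: 0.024
gripper_force: 30.0
```

```bash
python3 -m crank '{"rotation":[[0,0,0],[0,0,0],[0,0,0],[0,0,0],[0,0,0],[0,0,0],[0,0,0],[0,0,0]],"slide":[[0,0,-0.6],[0,0,-1.5],[0,0,-2.8],[0,0,-4.5],[0,0,-7],[0,0,-10],[0,0,-10.2],[0,0,-10.2]],"grip":[-1,-1,-1,-1,-1,-1,-1,-1]}'
python3 -c "
from h import *
go([.5305,.2268,.32],-0.5);print(r.sense()['joint_pos'].round(2))"
```

```text
clock: 50.67
eef_pos: [0.5621, -0.0835, 0.3241]
orientation: [1.111, 2.932, -0.001]
wrist_force: [0.4, 0.3, -3.0]
grip_width: 0.024
gripper_force: 30.0
slide [22.94, 21.13, 0.29] rot [0.008, 0.001, 2.426]
[-0.24  0.03  1.55 -0.    1.55 -1.08]
```

```bash
python3 -m crank '{"rotation":[[0,0,0.12],[0,0,0.24],[0,0,0.36],[0,0,0.48],[0,0,0.6],[0,0,0.72],[0,0,0.84],[0,0,0.96],[0,0,1.08],[0,0,1.2],[0,0,1.32],[0,0,1.44],[0,0,1.56],[0,0,1.68],[0,0,1.8],[0,0,1.92],[0,0,2.04],[0,0,2.16],[0,0,2.28],[0,0,2.4]],"slide":[[1,1,0],[2.5,2.5,0],[4,4,0],[6,5.5,0],[8,7,0],[10,9,0],[12,11,0],[14,13,0],[16,15,0],[18,17,0],[20,19,0],[22,20.5,0],[22.9,21.1,0],[22.9,21.1,0],[22.9,21.1,0],[22.9,21.1,0],[22.9,21.1,0],[22.9,21.1,0],[22.9,21.1,0],[22.9,21.1,0]],"grip":[-1,-1,-1,-1,-1,-1,-1,-1,-1,-1,-1,-1,-1,-1,-1,-1,-1,-1,-1,-1]}'
python3 -m crank '{"rotation":[[0,0,0],[0,0,0],[0,0,0]],"slide":[[0,0,0],[0,0,0],[0,0,0]],"grip":[-1,-1,-1]}'
python3 -c "
from h import *
go([.5305,.2268,.32],-0.5);print(r.sense()['joint_pos'].round(2))"
```

```text
clock: 52.33
eef_pos: [0.5287, 0.2263, 0.318]
orientation: [3.139, 0.017, -0.005]
wrist_force: [0.2, 0.2, -2.7]
grip_width: 0.0236
gripper_force: 29.9
clock: 52.58
eef_pos: [0.5291, 0.2264, 0.3192]
orientation: [3.139, 0.033, -0.002]
wrist_force: [-0.3, -0.4, -2.6]
grip_width: 0.0236
gripper_force: 30.0
slide [0.14, -0.04, -0.08] rot [0.002, 0.001, 0.03]
[ 0.32  0.06  1.53 -0.    1.55  1.87]
```

```bash
python3 -m crank '{"rotation":[[0,0,0.03],[0,0,0.03],[0,0,0.03],[0,0,0.03],[0,0,0.03],[0,0,0.03]],"slide":[[0.15,0,1],[0.15,0,3.5],[0.15,0,5.5],[0.15,0,6.5],[0.15,0,6.5],[0.15,0,6.5]],"grip":[-1,-1,-1,-1,-1,-1]}'
python3 -m crank '{"rotation":[[0,0,0],[0,0,0],[0,0,0],[0,0,0],[0,0,0]],"slide":[[0,0,0.5],[0,0,1],[0,0,1.5],[0,0,2],[0,0,2]],"grip":[-1,-1,-1,-1,-1]}'
```

```text
clock: 53.08
eef_pos: [0.5307, 0.2263, 0.2549]
orientation: [3.139, -0.019, -0.002]
wrist_force: [0.3, 0.2, -2.0]
grip_width: 0.0236
gripper_force: 30.0
clock: 53.5
eef_pos: [0.5304, 0.2261, 0.2339]
orientation: [3.139, -0.021, -0.002]
wrist_force: [-0.4, -0.5, -2.8]
grip_width: 0.0243
gripper_force: 30.0
```

Inside the holder without contact. Continuing down.

```bash
python3 -m crank '{"rotation":[[0,0,0],[0,0,0],[0,0,0],[0,0,0],[0,0,0],[0,0,0],[0,0,0]],"slide":[[0,0,1],[0,0,2],[0,0,3],[0,0,4],[0,0,4.7],[0,0,5.2],[0,0,5.2]],"grip":[-1,-1,-1,-1,-1,-1,-1]}'
```

```text
clock: 54.08
eef_pos: [0.5305, 0.2261, 0.1821]
orientation: [3.139, -0.021, -0.002]
wrist_force: [-0.7, -0.3, -2.8]
grip_width: 0.0238
gripper_force: 30.0
```

```bash
python3 -m crank '{"rotation":[[0,0,0],[0,0,0],[0,0,0]],"slide":[[0,0,0.15],[0,0,0.3],[0,0,0.3]],"grip":[-1,-1,-1]}'
```

```text
clock: 54.33
eef_pos: [0.5314, 0.2264, 0.1814]
orientation: [3.14, -0.021, 0.002]
wrist_force: [-2.4, -0.4, 1.6]
grip_width: 0.0239
gripper_force: 30.0
```

```bash
python3 -m crank '{"rotation":[[0,0,0],[0,0,0],[0,0,0]],"slide":[[0,0,0.1],[0,0,0.2],[0,0,0.2]],"grip":[-1,-1,-1]}'
```

```text
clock: 54.58
eef_pos: [0.5318, 0.2265, 0.1812]
orientation: [3.14, -0.021, 0.004]
wrist_force: [-8.4, -2.2, 16.7]
grip_width: 0.0235
gripper_force: 30.0
```

Contact at the expected seated height, so I release and rise.

```bash
python3 -m crank '{"rotation":[[0,0,0],[0,0,0],[0,0,0],[0,0,0],[0,0,0],[0,0,0],[0,0,0],[0,0,0],[0,0,0],[0,0,0],[0,0,0]],"slide":[[0,0,-0.2],[0,0,-0.35],[0,0,-0.35],[0,0,-0.35],[0,0,-0.35],[0,0,-2],[0,0,-5],[0,0,-7.5],[0,0,-7.5],[0,0,-7.5],[0,0,-7.5]],"grip":[-1,-1,0.1,0.1,0.1,0.1,0.1,0.1,0.1,0.1,0.1]}'
python3 - <<'E'
from h import *
c=cam('wrist');s=r.sense();print(s['eef_pos'].round(4));save('wrist','fin.png');im=cv2.imread('pics/raw_fin.png')
def show(z,x0,x1,y0,y1):
    A=rect(im,c,z,x0,x1,y0,y1,.0002);n=(int((y1-y0)/.002+.5),int((x1-x0)/.002+.5))
    sm=cv2.resize(cv2.cvtColor(A,cv2.COLOR_BGR2GRAY),n,interpolation=cv2.INTER_AREA)
    for i,q in enumerate(sm): print('%.4f|'%(x1-.002*(i+.5)),' '.join('%3d'%v for v in q))
show(.119,.505,.555,.20,.25);print()
show(.148,.575,.62,.20,.25)
E
```

```text
clock: 55.5
eef_pos: [0.5308, 0.2263, 0.2527]
orientation: [3.139, -0.021, -0.0]
wrist_force: [0.1, 1.0, -0.1]
grip_width: 0.0511
gripper_force: 0.0
[0.5308 0.2263 0.2527]
0.5540| 111 114  83  54  58  59  62  67  55  54  56  53  54  53  54  53  53  52  53  53  58 104 112 115  45
0.5520| 111 111  58  54  53  54  54  53  50  48  50  49  49  50  50  50  53  54  52  52  49  78 111 116  45
0.5500| 112  96  49  53  53  54  52  40  41  41  39  42  40  39  38  40  45  52  53  53  52  62 110 112  41
0.5480| 111  72  49  52  52  54  47  39  41  40  40  40  41  42  41  41  40  50  53  52  53  54 103 112  39
0.5460| 106  57  54  53  52  54  44  41  41  40  41  41  43  41  41  40  39  49  54  52  52  53  84 138  47
0.5440| 101  52  52  54  52  53  44  45  44  46  46  47  46  45  46  46  44  46  53  52  52  52  81 171  62
0.5420|  99  55  53  53  52  52  50  52  53  52  52  53  51  52  52  50  50  47  51  53  52  52 102 241  79
0.5400| 101  54  53  54  53  52  47  54  55  54  55  52  53  52  52  54  52  48  52  53  53  52 113 237  77
0.5380|  98  53  53  54  52  51  49  52  53  53  52  53  51  52 
[... 3556 characters left out ...]
  79  81  80  70 141 155 175 131  79 109 147  34  36
0.5850|  33 108 135  77 110 174 169 143  70  80  81  79  80  80  80  69 139 154 175 119  77  94 135  34  34
0.5830|  35 105 171 155 173 176 170 149  72  79  81  79  80  80  80  69 140 152 175 167 137 156 132  33  34
0.5810|  34 108 170 170 173 163 150 132  70  79  79  78  78  80  79  69 136 148 169 168 155 150 121  30  32
0.5790|  32 101 152 164 163  96  87  83  68  79  80  78  79  78  79  70  88  92  99 141 148 147 115  30  33
0.5770|  30  97 145 143 110  86  88  84  68  79  80  79  80  79  77  68  84  88  88 108 148 147 114  30  31
0.5750|  31 100 146 140 120 118 116 111  68  80  80  78  79  79  79  69  99 102  98  98 134 146 111  30  32
```

The crank sits as it did at the start, within about 2 mm. A last numeric check of the magazine position.

```bash
python3 -m crank '{"rotation":[[0,0,0],[0,0,0],[0,0,0],[0,0,0],[0,0,0],[0,0,0]],"slide":[[0,0,-4],[-2,14,-5],[-2,14,-5],[-2,14,-5],[-2,14,-5],[-2,14,-5]],"grip":[0.1,0.1,0.1,0.1,0.1,0.1]}'
python3 - <<'E'
from h import *
c=cam('wrist');save('wrist','z.png');im=cv2.imread('pics/raw_z.png');s=r.sense();print(s['eef_pos'].round(4))
A=rect(im,c,.095,.545,.605,.013,.053,.0005)
g=cv2.cvtColor(A,cv2.COLOR_BGR2GRAY)
m=(g<50).astype(np.uint8)
k,l,st,ce=cv2.connectedComponentsWithStats(m)
for i in range(1,k):
    if st[i,4]>60: print(st[i],(.605-ce[i][1]*.0005).round(4),(.053-ce[i][0]*.0005).round(4))
E
```

```text
clock: 56.05
eef_pos: [0.5083, 0.0834, 0.3023]
orientation: [3.138, -0.027, -0.003]
wrist_force: [-0.2, -0.3, -0.2]
grip_width: 0.0512
gripper_force: 0.0
[0.5086 0.0852 0.3023]
[ 31  55  23  16 302] 0.5737 0.032
```

The magazine is still at its stop (knob at x 0.574), so I'm handing in.

```bash
python3 -c "
from station import r
print(r.hand_in())"
```

```text
the job is handed in; nothing more can be done
None
```

I loaded all four lids and pressed each one under the latches, wound the magazine to its stop, put the crank back upright in its holder and handed the job in at about 56 s; the hand-in gave no verdict, and I judged the final state from camera measurements.

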